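Pack a two-layer model-car kit and lock it with the keeper arm

TASK

Pack the model-car kit: lay every wheel that is there flat in the bottom of the plywood box, hub up, one to a compartment, then fit the divider down level on its posts and set every axle block that is there flat in the divider's pockets, groove up. Last, hook the keeper arm's two claws into the slots of the upright with its foot reaching over the box, and press it down until the spring catch snaps out over it. Leave the scraper and the jar where they are.

Things in the scene. Friction and masses are not known exactly. Their poses are not given: they have to be found in the camera images.
- stand: Fixed stand: grey board 6 mm thick with an open plywood kit box and, 47 mm beyond the box's +x wall, a slotted grey upright. Origin: under the box centre at table height; x from box to upright, z up. Box inside 132 (x) by 172 mm (y), walls 5 mm thick, top 56 mm above the table. The upright is a plate 60 mm wide (y), 6 mm thick, top at 136 mm, near face at x = 118 mm.
- box_floor (a point): Centre of the box's inner floor, 10 mm above the table. Walls 3 mm thick, 16 mm high cross here and make four bottom compartments centred at x +-33, y +-43 mm in the stand's frame. A 12 mm square post here and 10 mm square posts in the four corners stand 33 mm above the floor; the divider rests on them.
- slots (a point): On the upright's near face, in the middle, level with the lower end of two slots cut through the plate: 103 mm above the table, at x 118, y 0 mm of the stand. The slots are 12 mm wide, centred at y +-14 mm, and reach 22 mm up from here (103 to 125 mm above the table).
- catch (a joint): Spring catch between the slots: a round nose 10 mm across, centred 119.5 mm above the table, standing 5 mm out of the upright's near face. 0 = out; grows (m, to 0.008) as it is pushed into the upright; 2 N starts it, 4 N sinks it flush. The keeper's back plate pushes it in as the claws enter; it springs out above the plate's top edge once the keeper is fully down.
- divider: Light wood divider: plate 126 (x) by 166 mm (y), 5 mm thick, with ribs 4 mm thick, 8 mm high along both middle lines, making four pockets centred at x +-33, y +-42 mm; 120 g. Origin: centre of the underside, z up; same when turned half round. Seated, its origin is 43 mm above the table, above the box centre, with 3 mm play each side; the box walls stand 8 mm above its plate.
- fin_top (a point): Centre of the top of the divider's upright grip fin, 31 mm above the divider's underside; the fin is 50 mm long (divider's x), 10 mm thick (y), 26 mm high above the plate.
- keeper: Aluminium keeper arm, 150 g, standing on the table: back plate 44 mm wide (y), 36 mm tall, x -6 to 0 mm; a bar runs from it to a rubber foot at the far end (x -114 to -98, z 0 to 14 mm). Origin: middle of the plate's back face at its bottom edge; x out along the claws, z up. Locked: origin at x 118, y 0 mm of the stand, 77 mm above the table, foot just above or on the fin.
- bar (a point): Centre of the keeper's bar near its balance point, 45 mm from the plate's back face, 25 mm above the keeper's underside. The bar is 14 mm wide (y) and 22 mm tall (z 14 to 36 mm), from x -114 to -6 mm.
- claws (a point): Between the tips of the keeper's two claws (y +-14 mm, each 6 mm wide). Each: a neck (z 26 to 32 mm) running 8 mm back from the plate, then a lip 5 mm thick hanging from z 32 to 18 mm. They pass the slots with the keeper's origin 86 to 92 mm above the table; plate against the upright, it is pressed down till the necks sit on the slots' lower ends.
- wheel1: Toy-car wheel lying flat, one of four of which 2 to 4 are present: black tyre 48 mm across, 14 mm thick, and a wooden hub 20 mm across standing 16 mm above the tyre (30 mm tall in all), 50 g. Origin: centre of its underside; z up through the hub.
- wheel2: Toy-car wheel lying flat, one of four of which 2 to 4 are present: black tyre 48 mm across, 14 mm thick, and a wooden hub 20 mm across standing 16 mm above the tyre (30 mm tall in all), 50 g. Origin: centre of its underside; z up through the hub.
- wheel3: Toy-car wheel lying flat, one of four of which 2 to 4 are present: black tyre 48 mm across, 14 mm thick, and a wooden hub 20 mm across standing 16 mm above the tyre (30 mm tall in all), 50 g. Origin: centre of its underside; z up through the hub.
- wheel4: Toy-car wheel lying flat, one of four of which 2 to 4 are present: black tyre 48 mm across, 14 mm thick, and a wooden hub 20 mm across standing 16 mm above the tyre (30 mm tall in all), 50 g. Origin: centre of its underside; z up through the hub.
- block1: Wooden axle block, one of three of which 2 or 3 are present: 50 mm long (x), 22 mm wide (y), 24 mm tall, with a groove 8 mm wide, 6 mm deep across the middle of its top, 30 g. Origin: centre of its underside, z up.
- block2: Wooden axle block, one of three of which 2 or 3 are present: 50 mm long (x), 22 mm wide (y), 24 mm tall, with a groove 8 mm wide, 6 mm deep across the middle of its top, 30 g. Origin: centre of its underside, z up.
- block3: Wooden axle block, one of three of which 2 or 3 are present: 50 mm long (x), 22 mm wide (y), 24 mm tall, with a groove 8 mm wide, 6 mm deep across the middle of its top, 30 g. Origin: centre of its underside, z up.
- scraper: Bystander: scraper lying on the sheet; leave it alone.
- jar: Bystander: glass jar with a lid, 60 mm across, 65 mm tall; leave it alone. Origin: middle of its underside.

How it is judged:
On the way, in this order (a step that is already met when the one before it is completed fails the run):
1. all wheels present lie flat in the bottom compartments (x of wheel1 in the frame of stand between -0.045 and 0.045 m and y of wheel1 in the frame of stand between -0.065 and 0.065 m and z of wheel1 in the frame of stand between 0.006 and 0.0135 m and angle between each of wheel1, wheel2, wheel3, wheel4's own z axis and vertical below 0.12 rad and x of wheel2 in the frame of stand between -0.045 and 0.045 m and y of wheel2 in the frame of stand between -0.065 and 0.065 m and z of wheel2 in the frame of stand between 0.006 and 0.0135 m and x of wheel3 in the frame of stand between -0.045 and 0.045 m and y of wheel3 in the frame of stand between -0.065 and 0.065 m and z of wheel3 in the frame of stand between 0.006 and 0.0135 m and x of wheel4 in the frame of stand between -0.045 and 0.045 m and y of wheel4 in the frame of stand between -0.065 and 0.065 m and z of wheel4 in the frame of stand between 0.006 and 0.0135 m), for 0.2 s.
2. the divider is seated level over the wheels (all of step 1 and x of divider in the frame of stand between -0.006 and 0.006 m and y of divider in the frame of stand between -0.006 and 0.006 m and z of divider in the frame of stand between 0.04 and 0.0455 m and angle between divider's own z axis and vertical below 0.04 rad), for 0.2 s.
3. all blocks present lie flat in the divider's pockets (x of divider in the frame of stand between -0.006 and 0.006 m and y of divider in the frame of stand between -0.006 and 0.006 m and z of divider in the frame of stand between 0.04 and 0.0455 m and angle between divider's own z axis and vertical below 0.04 rad and x of block1 in the frame of stand between -0.058 and 0.058 m and y of block1 in the frame of stand between -0.078 and 0.078 m and z of block1 in the frame of stand between 0.044 and 0.0515 m and angle between each of block1, block2, block3's own z axis and vertical below 0.12 rad and x of block2 in the frame of stand between -0.058 and 0.058 m and y of block2 in the frame of stand between -0.078 and 0.078 m and z of block2 in the frame of stand between 0.044 and 0.0515 m and x of block3 in the frame of stand between -0.058 and 0.058 m and y of block3 in the frame of stand between -0.078 and 0.078 m and z of block3 in the frame of stand between 0.044 and 0.0515 m), for 0.2 s.
4. the keeper is hooked in the slots, down, and the catch is out (x of divider in the frame of stand between -0.006 and 0.006 m and y of divider in the frame of stand between -0.006 and 0.006 m and z of divider in the frame of stand between 0.04 and 0.0455 m and angle between divider's own z axis and vertical below 0.04 rad and x of keeper in the frame of stand between 0.112 and 0.1205 m and y of keeper in the frame of stand between -0.006 and 0.006 m and z of keeper in the frame of stand between 0.073 and 0.08 m and angle between keeper's own z axis and vertical below 0.12 rad and angle between the x axis of keeper and the x axis of stand, either way round below 0.12 rad and value of joint catch below 0.002 m), for 0.2 s.
At the end, for the whole second after the job is handed in: Wheels flat, hub up, on the box floor (3.5 mm); divider on its posts (2.5 mm, 0.04 rad, centred within 6 mm); blocks flat, groove up, on the divider in the box (3.5 mm); keeper hooked, down (3 mm), in line (6 mm, 0.12 rad), catch out (under 2 mm); all at rest (all of step 1 and all of step 4 and x of block1 in the frame of stand between -0.058 and 0.058 m and y of block1 in the frame of stand between -0.078 and 0.078 m and z of block1 in the frame of stand between 0.044 and 0.0515 m and angle between each of block1, block2, block3's own z axis and vertical below 0.12 rad and x of block2 in the frame of stand between -0.058 and 0.058 m and y of block2 in the frame of stand between -0.078 and 0.078 m and z of block2 in the frame of stand between 0.044 and 0.0515 m and x of block3 in the frame of stand between -0.058 and 0.058 m and y of block3 in the frame of stand between -0.078 and 0.078 m and z of block3 in the frame of stand between 0.044 and 0.0515 m and linear speed of each of wheel1, wheel2, wheel3, wheel4, block1, block2, block3, divider, keeper below 0.02 m/s); the robot touches nothing.
It fails at once if the scraper is moved by more than 3 cm (distance of scraper from where it was at the start of the episode above 0.03 m).
It fails at once if the jar is moved by more than 3 cm (distance of jar from where it was at the start of the episode above 0.03 m).
Of wheel1, wheel2, wheel3, wheel4 only 2 to 4 are there at a start; the rules pass over those that are not, and their reading is None.
Of block1, block2, block3 only 2 to 3 are there at a start; the rules pass over those that are not, and their reading is None.
At some moment in a run one of wheel1, wheel2, wheel3, wheel4, block1, block2, block3, keeper may be knocked a few centimetres aside while the robot is not near it.
It also fails if it takes over 210 s, if anything falls off the work surface, if the arm or the gripper's body presses on something with over 40 N, if the wrist force passes 120 N, or if a joint passes its speed limit or range.

ROBOT

A 6-joint arm with a two-finger parallel gripper is mounted at the origin on the work surface. World frame = base frame: x ahead of the robot, y to its left, z up, the work surface at z = 0. Lengths are in m, angles in rad, forces in N, time in s.
With the tool pointing down it reaches from about 0.35 to 0.975 m from the base axis. Payload 4.9 kg.
Tool frame: the origin (TCP) lies midway between the tips of the shut fingers; the grasp point (between the pads) lies 19 mm behind it; z points along the fingers, y is the line along which they close (so a half turn about z gives the same grasp; the last joint's range is limited). The gripper opens to 85 mm and grips with 20 to 120 N. Pads are 22 mm wide; open, the fingers measure 114 mm over their backs; the gripper's body (76 mm by 85 mm) begins 54 mm behind the grasp point. The pads swing forward as they close: fully open they stand 13 mm farther back than shut.
Start: joints at [-1.433, 0.053, 1.613, -0, 1.476, -0.119], TCP at [0.159, -0.604, 0.231] pointing down, gripper open.
Joint ranges: [-3.01, 3.01], [-1.01, 2.22], [0.06, 2.58], [-1.02, 4.17], [0.09, 2.62], [-3.14, 3.14]. Speed limits (rad/s): [2.57, 2.57, 3.14, 3.14, 3.14, 3.14].

INTERFACE

Orientations are given as a rotation vector (axis times angle).
In Python, from station import ctrl gives the robot as it stands. The module is installed in compiled form; this text tells all that it offers.
- The arm moves only by the shell command python3 -m handwheel 'ROWS' [OPENING] [FORCE]. ROWS is JSON, a list of rows, each a list of 2 entries, a list of its own where there are three numbers: the shift along the tool's x, y, z in cm, then the turn, a rotation vector about the tool's x, y, z in rad. In form: [[[tx, ty, tz], [ax, ay, az]], ...]. A call has 1 to 5 rows; each row is the pose to reach, as a shift and turn from the pose commanded when the call began, along the tool's axes at that moment; what a row does not reach only later rows make up. A row lasts 1/8 s, in which the tool goes at most 62.5 mm and 10.7 degrees, less where a joint would pass 70% of its speed; a pose out of reach is approached as far as the arm can. A call with a gripper value outside its range is refused whole. OPENING is the gripper's target within -1 to 1 (shut at 1, half-way at 0, fully open at -1), set as the call begins (- or left out, the last holds). The fingers move at their own pace and stop on an object; FORCE is the grip in N (left out, the last holds). Time passes only in rows, so rows that repeat a pose let the fingers close. It gives the time, the measured TCP pose, the force, the opening and the grip force at its end, in the units of the state.
- ctrl.get_obs(): the state, without advancing time (a new reading comes with each control period).
- ctrl.get_image(name): name is "scene" or "top"; returns the picture (480x640x3 uint8, blue, green, red); there is no depth.
- ctrl.calibration(name): a dict with "fx", "fy", "cx", "cy" (pixels), "k1" (the pictures are not rectified: a ray, as slopes to the right and down, at radius r is drawn at 1 + k1 r^2 times it, then the intrinsics apply), "R" (3x3) and "t" (3): a world point X has camera coordinates R X + t. Camera axes: x right, y down, z forward; pixel columns grow to the right and rows downward; lengths in m; the calibration is good to about 2 mm. A picture is of the moment at which its call begins. calibration takes no time and is no camera call.
- ctrl.finish_job(): hands the job in; it is judged then, once.
Trained networks look in the newest picture that a camera, given by its name, has taken for a name from the list of things; names that differ only in an ending like _2 or _b are one class to them, and where a whole thing is asked for, a point or a joint stands for the part that bears it (a point fixed in the world has none). Each returns a list of dicts, best first, with "score" (0 to 1); they miss things now and then, are a little off and sometimes report something else, mostly with a low value. They report only what shows in the picture. A call takes as long as a camera call.
- ctrl.look_for(camera, query): "position" ([column, row] in pixels, amid what is visible of it).
- ctrl.landmark_of(camera, query): "position" ([column, row] in pixels: a listed point, or the origin of a listed thing).
The state is a dict: "t": time; "q": joint angles; "dq": joint speeds; "effort": joint torques, N m; "tool_pos": TCP position; "tool_rot": TCP orientation; "contact_force": force on the tool from outside, world axes, zero at the start; "wrist_torque": the same for the moment, N m; "opening": finger opening in m; "grip_force": force on a finger pad.
Only numpy, scipy, OpenCV 4.12 (cv2) and the standard library are available. Lean on these libraries where they do the work, as an engineer would, in place of code of your own. Each camera call takes 0.05 s, during which the arm holds its last target. There are 200 camera calls.

## Working session

There is one attempt and no reset: what is moved stays moved. The work goes in short steps, Python scripts to look and compute and a shell command to move; the robot and the scene stay as the last step left them, time stands still between calls to the robot, and variables do not carry over. Pictures are saved under pics/ and viewed, at most 14 in all, crops included, and the job is handed in when it is done.

```bash
mkdir -p pics
cat > h.py <<'E'
import numpy as np, cv2
from scipy.spatial.transform import Rotation as R
from station import ctrl
def ray(cam,px):
    c=ctrl.calibration(cam); K=np.array([[c['fx'],0,c['cx']],[0,c['fy'],c['cy']],[0,0,1.]])
    d=(np.array(px,float)-[c['cx'],c['cy']])/[c['fx'],c['fy']]
    u=d.copy()
    for _ in range(20): u=d/(1+c['k1']*(u@u))
    Rm=np.array(c['R']);t=np.array(c['t']); return -Rm.T@t, Rm.T@np.array([u[0],u[1],1])
def at(cam,px,z):
    o,d=ray(cam,px); return o+d*(z-o[2])/d[2]
def proj(cam,X):
    c=ctrl.calibration(cam); p=np.array(c['R'])@np.array(X)+np.array(c['t']); u=p[:2]/p[2]
    u=u*(1+c['k1']*(u@u)); return u*[c['fx'],c['fy']]+[c['cx'],c['cy']]
def tri(p1,p2,c1='scene',c2='top'):
    o,d=ray(c1,p1);o2,d2=ray(c2,p2); d/=np.linalg.norm(d); d2/=np.linalg.norm(d2)
    s=np.linalg.lstsq(np.c_[d,-d2],o2-o,rcond=None)[0]; a=o+s[0]*d;b=o2+s[1]*d2
    return (a+b)/2,np.linalg.norm(a-b)
def rel(pos,yaw,tilt=None):
    """shift (cm, tool axes) and turn for TCP target, tool down, tool x axis at world yaw"""
    s=ctrl.get_obs(); T=R.from_rotvec(s['tool_rot']); g=R.from_euler('z',yaw)*R.from_euler('x',np.pi)
    return np.round(T.inv().apply(np.array(pos)-s['tool_pos'])*100,2),np.round((T.inv()*g).as_rotvec(),3)
E
python3 - <<'E'
from h import *
for n in ('scene','top'):
    cv2.imwrite(f'pics/{n}0.png',ctrl.get_image(n))
    c=ctrl.calibration(n); print(n,-np.array(c['R']).T@c['t'],np.array(c['R'])[2],c['fx'])
    for q in ['stand','box_floor','slots','divider','fin_top','keeper','bar','claws','wheel1','block1','scraper','jar']:
        r=ctrl.landmark_of(n,q); print(q,[(np.round(x['position']).astype(int).tolist(),round(x['score'],2)) for x in r if x['score']>.2])
s=ctrl.get_obs();print(s['t'],s['tool_pos'],s['tool_rot'],R.from_rotvec(s['tool_rot']).as_matrix().round(3))
E
```

```text
scene [ 0.81477513 -0.45262337  1.03335575] [-0.22032102  0.46594709 -0.85694338] 534.0629853063177
stand [([293, 284], 0.94)]
box_floor [([290, 279], 0.76), ([370, 142], 0.74)]
slots [([340, 282], 0.97)]
divider [([321, 190], 0.78), ([192, 375], 0.26)]
fin_top [([314, 182], 0.66)]
keeper [([382, 152], 0.73), ([198, 429], 0.58)]
bar [([368, 142], 0.91), ([291, 280], 0.34)]
claws [([388, 151], 0.58)]
wheel1 [([240, 355], 0.97), ([208, 341], 0.93), ([201, 428], 0.65), ([226, 398], 0.56)]
block1 [([190, 373], 0.89), ([261, 412], 0.78), ([167, 413], 0.71), ([199, 428], 0.4)]
scraper [([398, 219], 0.85)]
jar [([248, 464], 0.76)]
top [0.44131628 0.03232668 1.17316986] [ 0.09228279 -0.01816891 -0.99556706] 461.82532875926427
stand [([325, 247], 0.88)]
box_floor [([329, 245], 0.73)]
slots [([329, 196], 0.6), ([166, 227], 0.27)]
divider [([227, 271], 0.62)]
fin_top [([430, 219], 0.67), ([222, 268], 0.61), ([427, 279], 0.43)]
keeper [([163, 228], 0.6)]
bar []
claws [([164, 220], 0.8)]
wheel1 [([462, 254], 0.85), ([395, 281], 0.76), ([433, 246], 0.71), ([398, 256], 0.61)]
block1 [([426, 280], 0.64), ([460, 283], 0.63), ([431, 220], 0.49)]
scraper [([230, 187], 0.61)]
jar [([466, 212], 0.8), ([160, 229], 0.32)]
1.3 [ 0.1587071  -0.6044927   0.23129066] [-3.11571343e+00 -4.02163175e-01  5.61424151e-05] [[ 0.967  0.254 -0.   ]
 [ 0.254 -0.967  0.   ]
 [-0.    -0.    -1.   ]]
```

Run:
```python
import cv2
for n,(x0,y0,x1,y1) in {'scene':(120,110,480,480),'top':(130,160,520,330)}.items():
    im=cv2.imread(f'pics/{n}0.png')[y0:y1,x0:x1]; s=min(800/(x1-x0),600/(y1-y0)); cv2.imwrite(f'pics/{n}0c.png',cv2.resize(im,None,fx=s,fy=s,interpolation=cv2.INTER_CUBIC)[:600,:800]);print(n,s)
```

```text
scene 1.6216216216216217
top 2.051282051282051
```

View pics/scene0c.png

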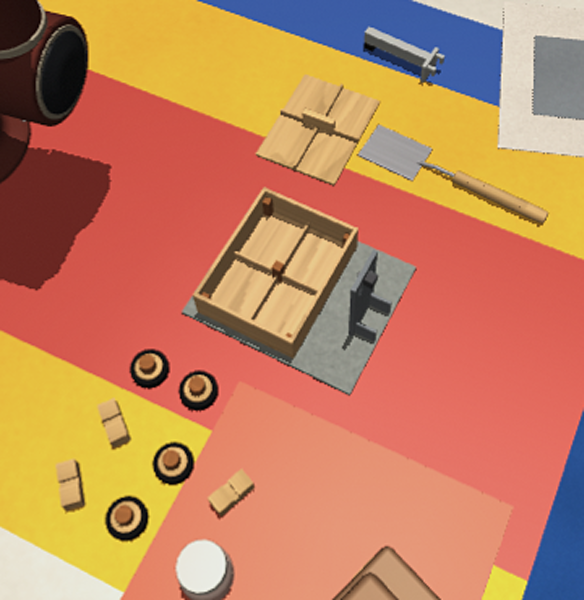

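View pics/top0c.png

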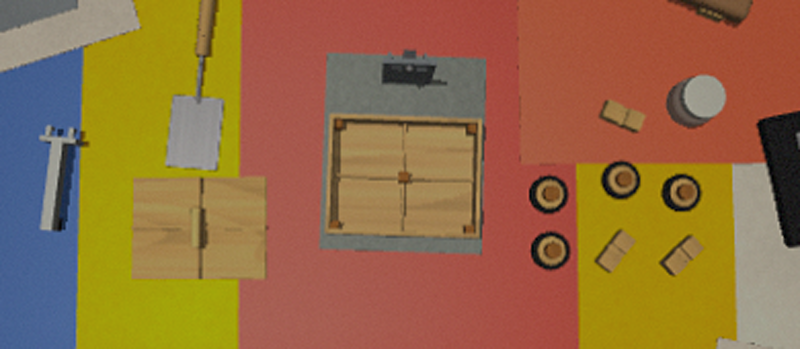

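Run:
```python
from h import *
f=lambda p:np.array(p)/2.051+[130,160]
for p in [(330,115),(482,117),(481,238),(330,237)]: print('rim',at('top',f(p),.056).round(4))
S=lambda p:np.array(p)/1.6216+[120,110]
for p in [(357,230),(265,190),(195,296),(295,355)]: print('rimS',at('scene',S(p),.056).round(4))
for n,p,z in [('scene',(290,279),.01),('top',(329,245),.01),('scene',(340,282),.103),('top',(329,196),.103),('scene',(293,284),0),('top',(325,247),0),('scene',(321,190),0),('top',(227,271),0),('scene',(314,182),.031),('top',(222,268),.031),
 ('scene',(382,152),0),('top',(163,228),0),('scene',(368,142),.025),('scene',(388,151),.025),('top',(164,220),.025)]: print(n,p,at(n,p,z).round(4))
print('wheels');
for p in [(240,355),(208,341),(201,428),(226,398)]: print('s',at('scene',p,0).round(4))
for p in [(462,254),(395,281),(433,246),(398,256)]: print('t',at('top',p,0).round(4))
print('blocks')
for p in [(190,373),(261,412),(167,413)]: print('s',at('scene',p,0).round(4))
for p in [(426,280),(460,283),(431,220)]: print('t',at('top',p,0).round(4))
```

```text
rim [0.6014 0.0819 0.056 ]
rim [ 0.5989 -0.0993  0.056 ]
rim [ 0.4549 -0.0964  0.056 ]
rim [0.4567 0.0816 0.056 ]
rimS [0.6072 0.0796 0.056 ]
rimS [0.4698 0.0845 0.056 ]
rimS [ 0.4623 -0.0928  0.056 ]
rimS [ 0.6102 -0.1108  0.056 ]
scene (290, 279) [ 0.5269 -0.0027  0.01  ]
top (329, 245) [ 0.5341 -0.0125  0.01  ]
scene (340, 282) [ 0.6445 -0.0084  0.103 ]
top (329, 196) [ 0.6422 -0.0095  0.103 ]
scene (293, 284) [ 0.5355 -0.0064  0.    ]
top (325, 247) [ 0.5298 -0.0027  0.    ]
scene (321, 190) [0.4836 0.2481 0.    ]
top (227, 271) [0.4692 0.2462 0.    ]
scene (314, 182) [0.4686 0.2414 0.031 ]
top (222, 268) [0.4758 0.2531 0.031 ]
scene (382, 152) [0.5727 0.4205 0.    ]
top (163, 228) [0.5793 0.4134 0.    ]
scene (368, 142) [0.535  0.4149 0.025 ]
scene (388, 151) [0.5908 0.4085 0.025 ]
top (164, 220) [0.5967 0.4033 0.025 ]
wheels
s [ 0.5102 -0.1937  0.    ]
s [ 0.4364 -0.1953  0.    ]
s [ 0.514  -0.3478  0.    ]
s [ 0.5281 -0.2799  0.    ]
t [ 0.5108 -0.3565  0.    ]
t [ 0.4426 -0.1806  0.    ]
t [ 0.5318 -0.2808  0.    ]
t [ 0.5063 -0.1894  0.    ]
blocks
s [ 0.4389 -0.2673  0.    ]
s [ 0.6018 -0.2748  0.    ]
s [ 0.441  -0.3514  0.    ]
t [ 0.4446 -0.2606  0.    ]
t [ 0.4363 -0.3491  0.    ]
t [ 0.5992 -0.2774  0.    ]
```

```bash
cat > ov.py <<'E'
from h import *
def rect(a,b,c,d,z): return [(a,c,z),(b,c,z),(b,d,z),(a,d,z),(a,c,z)]
circ=lambda r,z:[(r*np.cos(t),r*np.sin(t),z) for t in np.linspace(0,6.2832,33)]
M={'stand':[rect(-.071,.071,-.091,.091,.056),rect(-.066,.066,-.086,.086,.010),[(.118,-.03,.136),(.118,.03,.136),(.118,.03,.006),(.118,-.03,.006),(.118,-.03,.136)]],
 'divider':[rect(-.063,.063,-.083,.083,.005),rect(-.025,.025,-.005,.005,.031)],
 'keeper':[rect(-.114,-.006,-.007,.007,.036),rect(-.006,0,-.022,.022,.036),rect(-.114,-.098,-.007,.007,0)],
 'wheel':[circ(.024,.0),circ(.024,.014),circ(.01,.03)],'block':[rect(-.025,.025,-.011,.011,.024),rect(-.004,.004,-.011,.011,.024)]}
def draw(cam,im,box,s,poses):
    x0,y0,x1,y1=box; o=cv2.resize(im[y0:y1,x0:x1],None,fx=s,fy=s,interpolation=cv2.INTER_CUBIC)
    for k,x,y,yaw,*z in poses:
        for pl in M[k]:
            P=R.from_euler('z',yaw).apply(pl)+[x,y,z[0] if z else 0]
            q=np.array([(proj(cam,p)+.5-[x0,y0])*s for p in P])
            cv2.polylines(o,[np.int32(q*8)],False,(255,0,255),1,cv2.LINE_AA,3)
    return o
E
cat > p.py <<'E'
from ov import *
import sys
P=[('stand',.53,-.0075,-.02),('divider',.474,.248,0),('keeper',.577,.415,-.1)]
W=[('wheel',.441,-.187,0),('wheel',.507,-.191,0),('wheel',.530,-.280,0),('wheel',.513,-.352,0)]
B=[('block',.441,-.263,-.8),('block',.438,-.350,-.8),('block',.600,-.276,.4)]
a=draw('scene',cv2.imread('pics/scene0.png'),(150,210,350,450),2.5,P[:1]+W+B)
b=draw('top',cv2.imread('pics/top0.png'),(275,180,375,300),3,P[:1])
c=draw('top',cv2.imread('pics/top0.png'),(380,200,480,300),3,W+B)
cv2.imwrite(f'pics/{sys.argv[1]}.png',np.hstack([a,np.pad(np.vstack([b[:300],c]),((0,0),(0,0),(0,0)))]))
E
python3 p.py ov1
```

```text
(no output)
```

View pics/ov1.png

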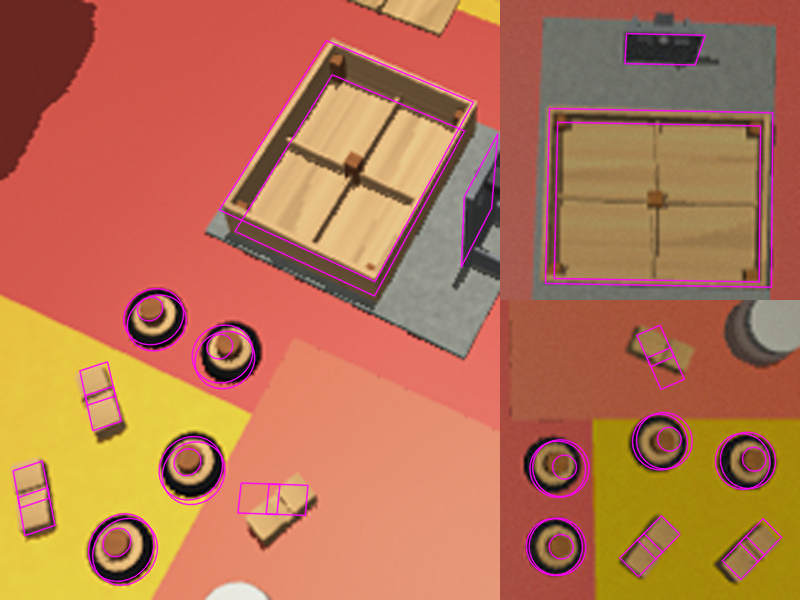

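```bash
cat > fit.py <<'E'
from ov import *
from scipy.optimize import minimize
_c={}
def dt(cam,im):
    g=cv2.resize(im,None,fx=3,fy=3,interpolation=cv2.INTER_CUBIC); e=np.max([cv2.Canny(g[...,i],40,90) for i in range(3)],0)
    return cv2.distanceTransform(255-e,cv2.DIST_L2,5)/3
def fit(k,x,y,yaw,z=0,ims=None,cams=('scene','top'),tr=3):
    D={c:dt(c,ims[c]) for c in cams}
    def pts(v):
        out=[]
        for pl in M[k]:
            P=R.from_euler('z',v[2]).apply(pl)+[v[0],v[1],z]
            n=[max(2,int(np.linalg.norm(b-a)/.002)) for a,b in zip(P,P[1:])]
            out+=[a+(b-a)*t for a,b,m in zip(P,P[1:],n) for t in np.arange(m)/m]
        return np.array(out)
    def cost(v):
        v=np.array([x,y,yaw])+np.array(v)*[.001,.001,.02]*1; tot=0; Q=pts(v)
        if k=='wheel': v[2]=0
        for c in cams:
            q=np.array([proj(c,p) for p in Q]); m=cv2.remap(D[c],np.float32(q[:,:1]*3+1),np.float32(q[:,1:]*3+1),cv2.INTER_LINEAR)
            tot+=np.minimum(m,tr).mean()
        return tot
    r=minimize(cost,[0,0,0],method='Nelder-Mead',options=dict(initial_simplex=[[-2,-2,-2],[5,0,1],[0,5,-1],[2,2,4]],maxfev=150))
    return np.round(np.array([x,y,yaw])+r.x*[.001,.001,.02],4),round(r.fun/len(cams),2)
E
python3 - <<'E'
from fit import *
ims={c:cv2.imread(f'pics/{c}0.png') for c in ('scene','top')}
P=[('stand',.53,-.0055,-.02),('divider',.474,.248,0),('keeper',.577,.415,-.1),('wheel',.441,-.187,0),('wheel',.507,-.191,0),('wheel',.530,-.280,0),('wheel',.513,-.352,0),('block',.441,-.263,-.8),('block',.438,-.350,-.8),('block',.600,-.276,1.15)]
N=[]
for p in P:
    a=fit(*p,ims=ims);N.append((p[0],*a[0])); print(p[0],a,*[(c,fit(*p,ims=ims,cams=(c,))) for c in ('scene','top')])
a=draw('scene',ims['scene'],(150,110,400,450),1.75,N); b=draw('top',ims['top'],(145,180,375,300),1.7,N);c=draw('top',ims['top'],(380,200,480,300),3.5,N)
o=np.zeros((600,800,3),np.uint8); o[:595,:437]=a[:595,:437]; o[:204,440:800]=b[:204,:360]; o[210:560,440:790]=c; cv2.imwrite('pics/ov2.png',o)
E
```

```text
Traceback (most recent call last):
  File "fit.py", line 23, in fit
    r=minimize(cost,[0,0,0],method='Nelder-Mead',options=dict(initial_simplex=[[-2,-2,-2],[5,0,1],[0,5,-1],[2,2,4]],maxfev=150))
  File "fit.py", line 20, in cost
    q=np.array([proj(c,p) for p in Q]); m=cv2.remap(D[c],np.float32(q[:,:1]*3+1),np.float32(q[:,1:]*3+1),cv2.INTER_LINEAR)
                ~~~~^^^^^
  File "h.py", line 13, in proj
    c=ctrl.calibration(cam); p=np.array(c['R'])@np.array(X)+np.array(c['t']); u=p[:2]/p[2]
ValueError: time passes only in moves, steps and waits
```

```bash
python3 - <<'E'
s=open('h.py').read().replace('ctrl.calibration(cam)','cal(cam)').replace('def ray','import functools\n@functools.cache\ndef cal(n): return ctrl.calibration(n)\ndef ray',1); open('h.py','w').write(s)
s=open('fit.py').read().replace('initial_simplex=[[-2,-2,-2],[5,0,1],[0,5,-1],[2,2,4]]','initial_simplex=np.array([[-2,-2,-2],[5,0,1],[0,5,-1],[2,2,4.]])'); open('fit.py','w').write(s)
E
cat > f1.py <<'E'
from fit import *
ims={c:cv2.imread(f'pics/{c}0.png') for c in ('scene','top')}
P=[('stand',.53,-.0055,-.02),('divider',.474,.248,0),('keeper',.577,.415,-.1),('wheel',.441,-.187,0),('wheel',.507,-.191,0),('wheel',.530,-.280,0),('wheel',.513,-.352,0),('block',.441,-.263,-.8),('block',.438,-.350,-.8),('block',.600,-.276,1.15)]
N=[]
for p in P:
    a=fit(*p,ims=ims);N.append((p[0],*a[0])); print(p[0],a,*[(c,fit(*p,ims=ims,cams=(c,))) for c in ('scene','top')])
a=draw('scene',ims['scene'],(150,110,400,450),1.75,N); b=draw('top',ims['top'],(145,180,375,300),1.7,N);c=draw('top',ims['top'],(380,200,480,300),3.5,N)
o=np.zeros((600,800,3),np.uint8); o[:595,:437]=a[:595,:437]; o[:204,440:800]=b[:204,:360]; o[210:560,440:790]=c; cv2.imwrite('pics/ov2.png',o)
E
python3 f1.py
```

```text
stand (array([ 0.5311, -0.0047, -0.036 ]), np.float64(0.63)) ('scene', (array([ 0.532 , -0.0048, -0.0407]), np.float64(0.83))) ('top', (array([ 0.5302, -0.0045, -0.0363]), np.float64(0.31)))
divider (array([0.471 , 0.2459, 0.0039]), np.float64(0.36)) ('scene', (array([0.472 , 0.2461, 0.0017]), np.float64(0.11))) ('top', (array([0.4698, 0.2458, 0.0037]), np.float64(0.45)))
keeper (array([ 0.5818,  0.4147, -0.106 ]), np.float64(0.3)) ('scene', (array([ 0.5823,  0.4143, -0.1032]), np.float64(0.2))) ('top', (array([ 0.5797,  0.4154, -0.1023]), np.float64(0.26)))
wheel (array([ 0.4412, -0.1862, -0.0062]), np.float64(0.26)) ('scene', (array([ 0.4416, -0.1858,  0.036 ]), np.float64(0.28))) ('top', (array([ 0.4408, -0.1869,  0.0017]), np.float64(0.21)))
wheel (array([ 0.5109, -0.1855,  0.1241]), np.float64(0.29)) ('scene', (array([ 0.5113, -0.1854,  0.1082]), np.float64(0.3))) ('top', (array([ 0.5098, -0.1855,  0.0842]), np.float64(0.21)))
wheel (array([ 0.5282, -0.276 ,  0.0318]), np.float64(0.31)) ('scene', (array([ 0.5286, -0.276 ,  0.0302]), np.float64(0.32))) ('top', (array([ 0.5274, -0.275 , -0.0141]), np.float64(0.26)))
wheel (array([ 0.5118, -0.3528, -0.0042]), np.float64(0.33)) ('scene', (array([ 0.512 , -0.353 ,  0.0047]), np.float64(0.32))) ('top', (array([ 0.5114, -0.352 ,  0.0184]), np.float64(0.3)))
block (array([ 0.44  , -0.2651, -0.6958]), np.float64(0.28)) ('scene', (array([ 0.4398, -0.2647, -0.6916]), np.float64(0.27))) ('top', (array([ 0.4402, -0.2658, -0.6834]), np.float64(0.26)))
block (array([ 0.4341, -0.3486, -0.8469]), np.float64(0.34)) ('scene', (array([ 0.4339, -0.3481, -0.8456]), np.float64(0.38))) ('top', (array([ 0.4344, -0.3494, -0.8304]), np.float64(0.24)))
block (array([ 0.6072, -0.2789,  1.1669]), np.float64(0.4)) ('scene', (array([ 0.6082, -0.278 ,  1.1626]), np.float64(0.37))) ('top', (array([ 0.6064, -0.2795,  1.1619]), np.float64(0.28)))
```

View pics/ov2.png

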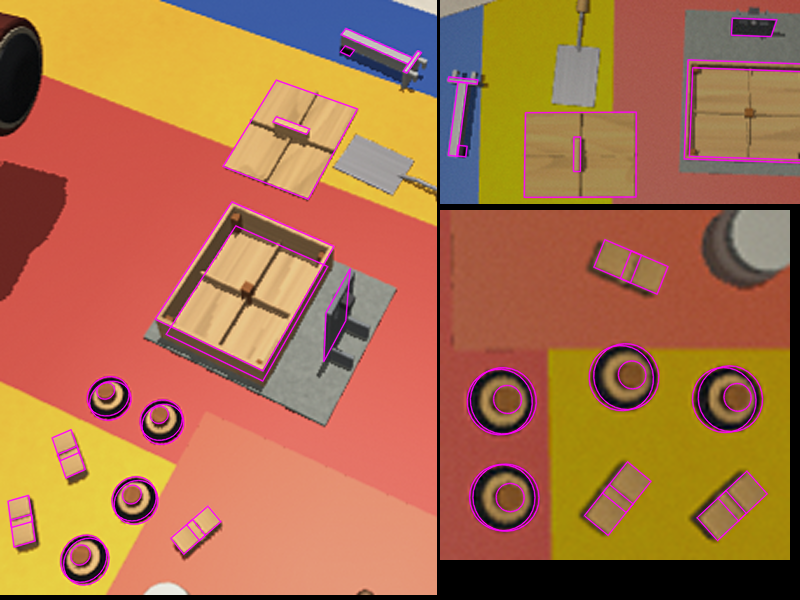

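```bash
cat >> h.py <<'E'
SP=(.531,-.0047,-.038)
def st(x,y):
    c,s=np.cos(SP[2]),np.sin(SP[2]); return SP[0]+c*x-s*y,SP[1]+s*x+c*y
def plan(W):
    s=ctrl.get_obs(); p=np.array(s['tool_pos']);T=R.from_rotvec(s['tool_rot']); print('t',s['t'],'at',p.round(4),'q',np.round(s['q'],2),'open',round(s['opening'],4))
    for x,y,z,yaw in W:
        g=R.from_euler('z',yaw)*R.from_euler('x',np.pi); q=np.array([x,y,z]); d=T.inv().apply(q-p)*100
        a=(T.inv()*g).as_rotvec(); print(np.round(d,2),np.round(a,3),'rows',round(max(np.linalg.norm(d)/6.25,np.linalg.norm(a)/.187),1)); p,T=q,g
def check(p):
    im={c:ctrl.get_image(c) for c in ('scene','top')}
    from fit import fit; return [fit(*x,ims=im) for x in p]
E
python3 - <<'E'
from h import *
Y=-.038
plan([(.512,-.3525,.12,Y),(.512,-.3525,.015,Y),(.512,-.3525,.13,Y),(*st(-.033,-.043),.13,Y),(*st(-.033,-.043),.026,Y),(*st(-.033,-.043),.12,Y),(.5282,-.276,.12,Y),(.5282,-.276,.015,Y),(.5282,-.276,.13,Y),(*st(.033,-.043),.13,Y),(*st(.033,-.043),.026,Y),(*st(.033,-.043),.12,Y),(.511,-.1855,.12,Y)])
E
```

```text
t 1.3 at [ 0.1587 -0.6045  0.2313] q [-1.43  0.05  1.61 -0.    1.48 -0.12] open 0.0852
[ 40.57 -15.4   11.13] [-0.     0.     0.295] rows 7.2
[ 0.  -0.  10.5] [0. 0. 0.] rows 1.7
[  0.    0.  -11.5] [0. 0. 0.] rows 1.8
[ -2.72 -30.53  -0.  ] [0. 0. 0.] rows 4.9
[ 0.  -0.  10.4] [0. 0. 0.] rows 1.7
[ 0.   0.  -9.4] [0. 0. 0.] rows 1.5
[ 4.05 22.82  0.  ] [0. 0. 0.] rows 3.7
[ 0.  -0.  10.5] [0. 0. 0.] rows 1.7
[  0.    0.  -11.5] [0. 0. 0.] rows 1.8
[  2.55 -22.82  -0.  ] [0. 0. 0.] rows 3.7
[ 0.  -0.  10.4] [0. 0. 0.] rows 1.7
[ 0.   0.  -9.4] [0. 0. 0.] rows 1.5
[-4.61 13.84  0.  ] [0. 0. 0.] rows 2.3
```

```bash
python3 -m handwheel '[[[20.3,-7.7,5.5],[0,0,0.295]],[[20.3,-7.7,5.5],[0,0,0.295]],[[20.3,-7.7,5.5],[0,0,0.295]],[[20.3,-7.7,5.5],[0,0,0.295]],[[20.3,-7.7,5.5],[0,0,0.295]]]' 0 40
python3 - <<'E'
from h import *
Y=-.038
plan([(.512,-.3525,.12,Y),(.512,-.3525,.015,Y)])
E
```

```text
t: 1.92
tool_pos: [0.337, -0.4764, 0.1752]
tool_rot: [-3.139, 0.054, 0.001]
contact_force: [-0.5, -0.4, 0.1]
opening: 0.0424
grip_force: 0.0
t 1.925 at [ 0.337  -0.4764  0.1752] q [-1.08 -0.    1.76  0.    1.38  0.52] open 0.0424
[ 17.07 -12.97   5.53] [-0.002  0.001  0.004] rows 3.5
[ 0.  -0.  10.5] [0. 0. 0.] rows 1.7
```

```bash
python3 -m handwheel '[[[17.1,-13,5.5],[0,0,0]],[[17.1,-13,5.5],[0,0,0]],[[17.1,-13,5.5],[0,0,0]],[[17.1,-13,5.5],[0,0,0]],[[17.1,-13,5.5],[0,0,0]]]' 0 40; python3 -m handwheel '[[[0,0,5],[0,0,0]],[[0,0,8.5],[0,0,0]],[[0,0,10],[0,0,0]],[[0,0,10.5],[0,0,0]],[[0,0,10.5],[0,0,0]]]'; python3 -m handwheel '[[[0,0,0],[0,0,0]],[[0,0,0],[0,0,0]],[[0,0,0],[0,0,0]],[[0,0,0],[0,0,0]]]' 1 40;  python3 -m handwheel '[[[0,0,-4],[0,0,0]],[[0,0,-9],[0,0,0]],[[0,0,-11.5],[0,0,0]],[[0,0,-11.5],[0,0,0]]]'; python3 -c "
from h import *
plan([(*st(-.033,-.043),.13,-.038),(*st(-.033,-.043),.026,-.038)])
cv2.imwrite('pics/s1.png',ctrl.get_image('scene'))"
```

```text
t: 2.55
tool_pos: [0.5121, -0.3544, 0.1207]
tool_rot: [-3.141, 0.056, 0.002]
contact_force: [-0.7, -1.1, -0.7]
opening: 0.043
grip_force: 0.0
t: 3.18
tool_pos: [0.5118, -0.3563, 0.0177]
tool_rot: [3.139, -0.061, 0.002]
contact_force: [-0.1, -0.8, -0.1]
opening: 0.0427
grip_force: 0.0
t: 3.68
tool_pos: [0.5124, -0.3561, 0.0183]
tool_rot: [3.139, -0.06, 0.004]
contact_force: [-1.1, -0.4, 6.7]
opening: 0.0178
grip_force: 39.2
t: 4.18
tool_pos: [0.5127, -0.3561, 0.1342]
tool_rot: [3.137, -0.06, 0.007]
contact_force: [0.2, -0.2, 0.4]
opening: 0.0179
grip_force: 39.1
t 4.175 at [ 0.5127 -0.3561  0.1342] q [-0.73  0.12  1.7  -0.    1.31  0.88] open 0.0179
[ -2.81 -30.89   0.3 ] [ 0.004 -0.004  0.   ] rows 5.0
[ 0.  -0.  10.4] [0. 0. 0.] rows 1.7
```

```bash
python3 -c "
import cv2;im=cv2.imread('pics/s1.png')[250:480,100:400];cv2.imwrite('pics/s1c.png',cv2.resize(im,None,fx=2.5,fy=2.5))"
```

```text
(no output)
```

View pics/s1c.png

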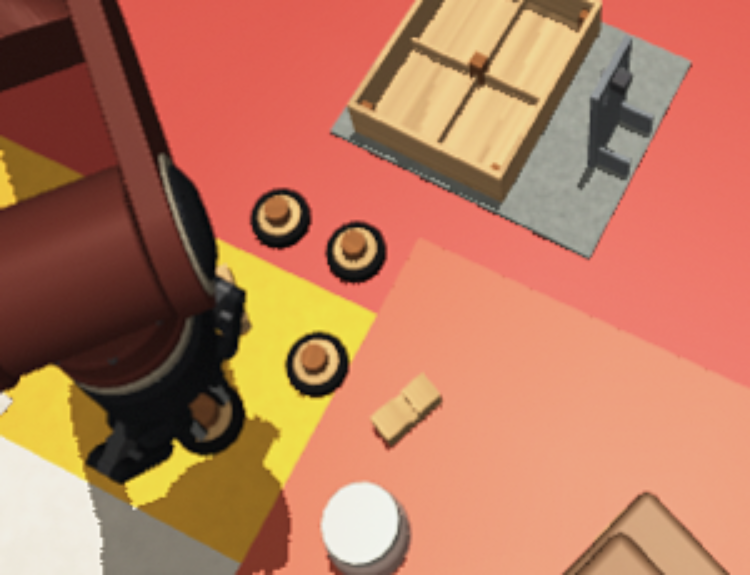

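```bash
python3 -m handwheel '[[[-2.8,-30.9,0.3],[0.004,-0.004,0]],[[-2.8,-30.9,0.3],[0.004,-0.004,0]],[[-2.8,-30.9,0.3],[0.004,-0.004,0]],[[-2.8,-30.9,0.3],[0.004,-0.004,0]],[[-2.8,-30.9,0.3],[0.004,-0.004,0]]]';  python3 -c "
from h import *
plan([(*st(-.033,-.043),.07,-.038),(*st(-.033,-.043),.029,-.038)])"
```

```text
t: 4.85
tool_pos: [0.4932, -0.0429, 0.1256]
tool_rot: [-3.136, 0.06, 0.012]
contact_force: [0.7, 0.3, -0.4]
opening: 0.0176
grip_force: 39.3
t 4.85 at [ 0.4932 -0.0429  0.1256] q [-0.24 -0.17  2.01  0.    1.31  1.37] open 0.0176
[0.38 0.37 5.55] [-0.005  0.008 -0.   ] rows 0.9
[ 0.  -0.   4.1] [0. 0. 0.] rows 0.7
```

```bash
python3 -m handwheel '[[[0.3,0.3,3],[0,0,0]],[[0.3,0.3,6],[0,0.004,0]],[[0.3,0.3,8.5],[0,0.004,0]],[[0.3,0.3,9.6],[0,0.004,0]],[[0.3,0.3,9.7],[0,0.004,0]]]'; python3 -m handwheel '[[[0,0,0],[0,0,0]],[[0,0,0],[0,0,0]],[[0,0,0],[0,0,0]]]' 0 40; python3 -m handwheel '[[[0,0,-4],[0,0,0]],[[0,0,-9],[0,0,0]],[[0,0,-9.5],[0,0,0]]]'; python3 -c "
from h import *
Y=-.038
plan([(.5282,-.276,.12,Y),(.5282,-.276,.017,Y)])"
```

```text
t: 5.48
tool_pos: [0.4966, -0.0476, 0.0297]
tool_rot: [-3.136, 0.06, 0.004]
contact_force: [0.5, -0.0, 0.1]
opening: 0.018
grip_force: 40.4
t: 5.85
tool_pos: [0.4982, -0.0481, 0.0319]
tool_rot: [-3.137, 0.06, -0.002]
contact_force: [0.5, -0.2, -0.4]
opening: 0.0427
grip_force: 0.0
t: 6.22
tool_pos: [0.5008, -0.0491, 0.1315]
tool_rot: [-3.139, 0.06, -0.015]
contact_force: [-0.2, 0.0, -0.6]
opening: 0.0427
grip_force: 0.0
t 6.225 at [ 0.5008 -0.0491  0.1315] q [-0.25 -0.17  1.99  0.    1.31  1.36] open 0.0427
[ 3.59 22.57  1.14] [-0.002 -0.009 -0.   ] rows 3.7
[ 0.  -0.  10.3] [0. 0. 0.] rows 1.6
```

```bash
python3 -m handwheel '[[[3.6,22.6,1.1],[0,-0.009,0]],[[3.6,22.6,1.1],[0,-0.009,0]],[[3.6,22.6,1.1],[0,-0.009,0]],[[3.6,22.6,1.1],[0,-0.009,0]],[[3.6,22.6,1.1],[0,-0.009,0]]]';  python3 -c "
from h import *
Y=-.038
plan([(.5282,-.276,.12,Y),(.5282,-.276,.017,Y)])
print(check([('wheel',.528,-.276,0),('wheel',.511,-.1855,0),('wheel',.441,-.186,0),('wheel',*st(-.033,-.043),0,.01),('block',.607,-.279,1.16)]))"
```

```text
t: 6.85
tool_pos: [0.5244, -0.2778, 0.1133]
tool_rot: [-3.136, 0.066, 0.016]
contact_force: [0.8, 0.8, 0.2]
opening: 0.0425
grip_force: 0.0
t 6.85 at [ 0.5244 -0.2778  0.1133] q [-0.61  0.09  1.78 -0.    1.28  1.  ] open 0.0425
[ 0.36 -0.2  -0.68] [-0.005  0.01  -0.004] rows 0.1
[ 0.  -0.  10.3] [0. 0. 0.] rows 1.6
[(array([ 0.5298, -0.2767,  0.0697]), np.float64(0.6)), (array([ 0.5108, -0.1853, -0.04  ]), np.float64(0.3)), (array([ 0.441 , -0.186 ,  0.0351]), np.float64(1.28)), (array([ 0.4964, -0.0503, -0.0761]), np.float64(0.27)), (array([ 0.6076, -0.2787,  1.1735]), np.float64(0.4))]
```

Wheel in the compartment (z=0.01 fit, residual 0.27). On to wheel 3.

```bash
python3 -m handwheel '[[[0.4,-0.2,4],[0,0.01,0]],[[0.4,-0.2,7],[0,0.01,0]],[[0.4,-0.2,9],[0,0.01,0]],[[0.4,-0.2,9.6],[0,0.01,0]],[[0.4,-0.2,9.6],[0,0.01,0]]]' 0 40; python3 -m handwheel '[[[0,0,0],[0,0,0]],[[0,0,0],[0,0,0]],[[0,0,0],[0,0,0]],[[0,0,0],[0,0,0]]]' 1 40;  python3 -m handwheel '[[[0,0,-4],[0,0,0]],[[0,0,-9],[0,0,0]],[[0,0,-11.5],[0,0,0]],[[0,0,-11.5],[0,0,0]]]'; python3 -c "
from h import *
plan([(*st(.033,-.043),.13,-.038)])"
```

```text
t: 7.58
tool_pos: [0.5286, -0.273, 0.0188]
tool_rot: [-3.137, 0.059, -0.002]
contact_force: [-0.2, -0.4, 0.6]
opening: 0.0428
grip_force: 0.0
t: 8.07
tool_pos: [0.5294, -0.2739, 0.0201]
tool_rot: [-3.138, 0.06, -0.005]
contact_force: [-0.6, -0.0, 6.3]
opening: 0.0179
grip_force: 39.3
t: 8.57
tool_pos: [0.5295, -0.2747, 0.1361]
tool_rot: [-3.14, 0.06, -0.009]
contact_force: [0.3, -0.0, -1.2]
opening: 0.0179
grip_force: 39.1
t 8.575 at [ 0.5295 -0.2747  0.1361] q [-0.61  0.06  1.77  0.    1.31  1.  ] open 0.0179
[  2.42 -22.69   0.64] [-0.001 -0.005 -0.   ] rows 3.7
```

```bash
python3 -m handwheel '[[[2.4,-22.7,0.6],[0,-0.005,0]],[[2.4,-22.7,0.6],[0,-0.005,0]],[[2.4,-22.7,0.6],[0,-0.005,0]],[[2.4,-22.7,0.6],[0,-0.005,0]],[[2.4,-22.7,0.6],[0,-0.005,0]]]';  python3 -c "
from h import *
plan([(*st(.033,-.043),.031,-.038)])"
```

```text
t: 9.2
tool_pos: [0.5594, -0.045, 0.1256]
tool_rot: [-3.136, 0.053, 0.013]
contact_force: [0.4, -0.9, -0.5]
opening: 0.0178
grip_force: 39.2
t 9.2 at [ 0.5594 -0.045   0.1256] q [-0.21 -0.    1.85  0.    1.3   1.39] open 0.0178
[0.39 0.43 9.45] [-0.005  0.008  0.004] rows 1.5
```

```bash
python3 -m handwheel '[[[0.3,0.3,3],[0,0,0]],[[0.3,0.3,6],[0,0.006,0]],[[0.3,0.3,8.5],[0,0.006,0]],[[0.3,0.3,9.4],[0,0.006,0]],[[0.3,0.3,9.5],[0,0.006,0]]]'; python3 -m handwheel '[[[0,0,0],[0,0,0]],[[0,0,0],[0,0,0]],[[0,0,0],[0,0,0]]]' 0 40; python3 -m handwheel '[[[0,0,-4],[0,0,0]],[[0,0,-9],[0,0,0]],[[0,0,-9.5],[0,0,0]]]'; python3 -c "
from h import *
Y=-.038
plan([(.511,-.1855,.12,Y),(.511,-.1855,.017,Y)])"
```

```text
t: 9.82
tool_pos: [0.5625, -0.051, 0.0322]
tool_rot: [-3.137, 0.061, -0.0]
contact_force: [-0.1, 0.0, -1.5]
opening: 0.0177
grip_force: 39.3
t: 10.2
tool_pos: [0.5639, -0.0506, 0.0342]
tool_rot: [-3.137, 0.06, -0.006]
contact_force: [0.0, 0.4, 0.8]
opening: 0.0426
grip_force: 0.0
t: 10.58
tool_pos: [0.5664, -0.0515, 0.134]
tool_rot: [-3.139, 0.06, -0.018]
contact_force: [0.2, 0.2, 0.4]
opening: 0.0424
grip_force: 0.0
t 10.575 at [ 0.5664 -0.0515  0.134 ] q [-0.22 -0.01  1.84  0.    1.3   1.38] open 0.0424
[-5.04 13.61  1.31] [-0.002 -0.012  0.   ] rows 2.3
[ 0.  -0.  10.3] [0. 0. 0.] rows 1.6
```

```bash
python3 -m handwheel '[[[-5,13.6,1.3],[0,-0.012,0]],[[-5,13.6,1.3],[0,-0.012,0]],[[-5,13.6,1.3],[0,-0.012,0]],[[-5,13.6,1.3],[0,-0.012,0]]]';  python3 -c "
from h import *
plan([(.511,-.1855,.018,-.038)])"
```

```text
t: 11.08
tool_pos: [0.5069, -0.1856, 0.1136]
tool_rot: [-3.136, 0.064, 0.018]
contact_force: [0.1, 0.8, 1.5]
opening: 0.0424
grip_force: 0.0
t 11.075 at [ 0.5069 -0.1856  0.1136] q [-0.49 -0.04  1.91 -0.    1.28  1.12] open 0.0424
[0.52 0.02 9.56] [-0.005  0.011 -0.003] rows 1.5
```

```bash
python3 -m handwheel '[[[0.4,0,4],[0,0.01,0]],[[0.4,0,7],[0,0.01,0]],[[0.4,0,9],[0,0.01,0]],[[0.4,0,9.6],[0,0.01,0]],[[0.4,0,9.6],[0,0.01,0]]]' 0 40; python3 -m handwheel '[[[0,0,0],[0,0,0]],[[0,0,0],[0,0,0]],[[0,0,0],[0,0,0]],[[0,0,0],[0,0,0]]]' 1 40;  python3 -m handwheel '[[[0,0,-4],[0,0,0]],[[0,0,-9],[0,0,0]],[[0,0,-11.5],[0,0,0]],[[0,0,-11.5],[0,0,0]]]'; python3 -c "
from h import *
plan([(*st(.033,.043),.13,-.038)])"
```

```text
t: 11.7
tool_pos: [0.5113, -0.1838, 0.0186]
tool_rot: [-3.137, 0.058, 0.0]
contact_force: [-0.2, 0.6, 0.0]
opening: 0.0428
grip_force: 0.0
t: 12.2
tool_pos: [0.5121, -0.1849, 0.02]
tool_rot: [-3.138, 0.06, -0.004]
contact_force: [0.6, 1.7, 6.0]
opening: 0.0178
grip_force: 39.4
t: 12.7
tool_pos: [0.5123, -0.1858, 0.136]
tool_rot: [-3.139, 0.06, -0.007]
contact_force: [-0.4, -0.3, -0.4]
opening: 0.0175
grip_force: 39.1
t 12.7 at [ 0.5123 -0.1858  0.136 ] q [-0.49 -0.06  1.89  0.    1.31  1.12] open 0.0175
[  4.47 -22.47   0.66] [-0.002 -0.004 -0.   ] rows 3.7
```

```bash
python3 -m handwheel '[[[4.5,-22.5,0.6],[0,-0.004,0]],[[4.5,-22.5,0.6],[0,-0.004,0]],[[4.5,-22.5,0.6],[0,-0.004,0]],[[4.5,-22.5,0.6],[0,-0.004,0]],[[4.5,-22.5,0.6],[0,-0.004,0]]]';  python3 -c "
from h import *
plan([(*st(.033,.043),.031,-.038)])"
```

```text
t: 13.32
tool_pos: [0.5632, 0.0407, 0.1257]
tool_rot: [-3.137, 0.053, 0.013]
contact_force: [-0.1, -0.2, -0.3]
opening: 0.018
grip_force: 39.3
t 13.325 at [0.5632 0.0407 0.1257] q [-0.06  0.    1.84  0.    1.3   1.54] open 0.018
[0.33 0.4  9.46] [-0.004  0.008  0.004] rows 1.5
```

```bash
python3 -m handwheel '[[[0.3,0.2,3],[0,0,0]],[[0.3,0.2,6],[0,0.006,0]],[[0.3,0.2,8.5],[0,0.006,0]],[[0.3,0.2,9.4],[0,0.006,0]],[[0.3,0.2,9.5],[0,0.006,0]]]'; python3 -m handwheel '[[[0,0,0],[0,0,0]],[[0,0,0],[0,0,0]],[[0,0,0],[0,0,0]]]' 0 40; python3 -m handwheel '[[[0,0,-4],[0,0,0]],[[0,0,-9],[0,0,0]],[[0,0,-9.5],[0,0,0]]]'; python3 -c "
from h import *
Y=-.038
plan([(.441,-.186,.12,Y)])
print(check([('wheel',.441,-.186,0)]))"
```

```text
t: 13.95
tool_pos: [0.5662, 0.0358, 0.0324]
tool_rot: [-3.137, 0.061, 0.0]
contact_force: [-0.8, -0.5, -0.3]
opening: 0.0175
grip_force: 39.3
t: 14.32
tool_pos: [0.5678, 0.0364, 0.0344]
tool_rot: [-3.137, 0.06, -0.006]
contact_force: [-0.8, 0.1, 0.9]
opening: 0.0428
grip_force: 0.0
t: 14.7
tool_pos: [0.5703, 0.036, 0.1342]
tool_rot: [-3.138, 0.06, -0.019]
contact_force: [0.4, 0.5, -0.3]
opening: 0.043
grip_force: 0.0
t 14.7 at [0.5703 0.036  0.1342] q [-0.07 -0.    1.84  0.    1.3   1.54] open 0.043
[-12.09  22.68   1.19] [-0.004 -0.012  0.   ] rows 4.1
[(array([ 0.4412, -0.1863,  0.0346]), np.float64(0.24))]
```

```bash
python3 -m handwheel '[[[-12.1,22.7,1.2],[0,-0.012,0]],[[-12.1,22.7,1.2],[0,-0.012,0]],[[-12.1,22.7,1.2],[0,-0.012,0]],[[-12.1,22.7,1.2],[0,-0.012,0]],[[-12.1,22.7,1.2],[0,-0.012,0]]]';  python3 -c "
from h import *
plan([(.441,-.186,.018,-.038)])"
```

```text
t: 15.42
tool_pos: [0.4344, -0.1878, 0.1129]
tool_rot: [-3.135, 0.068, 0.021]
contact_force: [-0.2, -0.1, -0.0]
opening: 0.0429
grip_force: 0.0
t 15.425 at [ 0.4344 -0.1878  0.1129] q [-0.56 -0.21  2.06 -0.    1.3   1.05] open 0.0429
[ 0.78 -0.16  9.49] [-0.006  0.014 -0.005] rows 1.5
```

```bash
python3 -m handwheel '[[[0.6,-0.1,4],[0,0.012,0]],[[0.6,-0.1,7],[0,0.012,0]],[[0.6,-0.1,9],[0,0.012,0]],[[0.6,-0.1,9.6],[0,0.012,0]],[[0.6,-0.1,9.6],[0,0.012,0]]]' 0 40; python3 -m handwheel '[[[0,0,0],[0,0,0]],[[0,0,0],[0,0,0]],[[0,0,0],[0,0,0]],[[0,0,0],[0,0,0]]]' 1 40;  python3 -m handwheel '[[[0,0,-4],[0,0,0]],[[0,0,-9],[0,0,0]],[[0,0,-11.5],[0,0,0]],[[0,0,-11.5],[0,0,0]]]'; python3 -c "
from h import *
plan([(*st(-.033,.043),.13,-.038)])"
```

```text
t: 16.05
tool_pos: [0.4422, -0.1841, 0.0187]
tool_rot: [-3.136, 0.059, -0.001]
contact_force: [-0.1, -0.9, -0.3]
opening: 0.0424
grip_force: 0.0
t: 16.55
tool_pos: [0.4434, -0.1854, 0.0205]
tool_rot: [-3.138, 0.06, -0.007]
contact_force: [0.0, 0.6, 5.9]
opening: 0.0179
grip_force: 39.4
t: 17.05
tool_pos: [0.4434, -0.1862, 0.1364]
tool_rot: [-3.14, 0.06, -0.01]
contact_force: [0.0, 0.1, -0.3]
opening: 0.0176
grip_force: 39.1
t 17.05 at [ 0.4434 -0.1862  0.1364] q [-0.55 -0.23  2.04  0.    1.33  1.05] open 0.0176
[  4.76 -22.77   0.7 ] [-0.002 -0.006 -0.   ] rows 3.7
```

```bash
python3 -m handwheel '[[[4.8,-22.8,0.6],[0,-0.006,0]],[[4.8,-22.8,0.6],[0,-0.006,0]],[[4.8,-22.8,0.6],[0,-0.006,0]],[[4.8,-22.8,0.6],[0,-0.006,0]],[[4.8,-22.8,0.6],[0,-0.006,0]]]';  python3 -c "
from h import *
plan([(*st(-.033,.043),.031,-.038)])"
```

```text
t: 17.68
tool_pos: [0.4975, 0.0433, 0.1265]
tool_rot: [-3.137, 0.053, 0.013]
contact_force: [-1.0, -1.4, -1.4]
opening: 0.0175
grip_force: 39.3
t 17.675 at [0.4975 0.0433 0.1265] q [-0.06 -0.16  2.    0.    1.31  1.54] open 0.0175
[0.31 0.41 9.54] [-0.004  0.008  0.004] rows 1.5
```

```bash
python3 -m handwheel '[[[0.2,0.2,3],[0,0,0]],[[0.2,0.2,6],[0,0.006,0]],[[0.2,0.2,8.5],[0,0.006,0]],[[0.2,0.2,9.5],[0,0.006,0]],[[0.2,0.2,9.6],[0,0.006,0]]]'; python3 -m handwheel '[[[0,0,0],[0,0,0]],[[0,0,0],[0,0,0]],[[0,0,0],[0,0,0]]]' 0 40; python3 -m handwheel '[[[0,0,-4],[0,0,0]],[[0,0,-9],[0,0,0]],[[0,0,-9.5],[0,0,0]]]'; python3 -c "
from h import *
plan([(.471,.246,.13,.004)])"
```

```text
t: 18.3
tool_pos: [0.4997, 0.0385, 0.0323]
tool_rot: [-3.137, 0.061, -0.0]
contact_force: [0.3, -0.5, -0.3]
opening: 0.0173
grip_force: 39.4
t: 18.68
tool_pos: [0.501, 0.039, 0.034]
tool_rot: [-3.137, 0.06, -0.006]
contact_force: [-0.0, 0.9, 0.2]
opening: 0.0428
grip_force: 0.0
t: 19.05
tool_pos: [0.5035, 0.0385, 0.1335]
tool_rot: [-3.138, 0.06, -0.018]
contact_force: [0.1, -0.5, -0.2]
opening: 0.0427
grip_force: 0.0
t 19.05 at [0.5035 0.0385 0.1335] q [-0.07 -0.17  1.99  0.    1.31  1.53] open 0.0427
[ -4.04 -20.61   0.38] [-0.003 -0.012 -0.042] rows 3.4
```

```bash
python3 -m handwheel '[[[-4,-20.6,0.4],[0,-0.01,-0.042]],[[-4,-20.6,0.4],[0,-0.01,-0.042]],[[-4,-20.6,0.4],[0,-0.01,-0.042]],[[-4,-20.6,0.4],[0,-0.01,-0.042]],[[-4,-20.6,0.4],[0,-0.01,-0.042]]]';  python3 - <<'E'
from h import *
im={c:ctrl.get_image(c) for c in ('scene','top')}
from fit import *
N=[('stand',*SP)]
for p in [('wheel',*st(a*.033,b*.043),0,.01) for a in(1,-1) for b in (1,-1)]+[('divider',.471,.246,.004),('keeper',.582,.4147,-.105),('block',.607,-.279,1.16)]:
    r=fit(*p,ims=im); print(p[0],r); N.append((p[0],*r[0],*p[4:]))
a=draw('scene',im['scene'],(230,110,400,360),2.35,N); b=draw('top',im['top'],(145,180,375,300),1.7,N)
o=np.zeros((600,800,3),np.uint8); o[:587,:399]=a; o[:204,402:793]=b; cv2.imwrite('pics/ov3.png',o)
plan([(.471,.246,.028,.004)])
E
```

```text
t: 19.68
tool_pos: [0.4671, 0.2472, 0.124]
tool_rot: [-3.138, -0.011, 0.015]
contact_force: [0.1, -0.1, 0.1]
opening: 0.0429
grip_force: 0.0
wheel (array([0.5656, 0.0338, 0.0469]), np.float64(0.27))
wheel (array([ 0.5623, -0.0527,  0.0652]), np.float64(0.28))
wheel (array([ 0.4976,  0.0365, -0.018 ]), np.float64(0.35))
wheel (array([ 0.4964, -0.0503, -0.1328]), np.float64(0.31))
divider (array([0.471 , 0.2457, 0.0015]), np.float64(0.64))
keeper (array([ 0.5825,  0.4145, -0.1068]), np.float64(0.59))
block (array([ 0.6077, -0.2784,  1.1664]), np.float64(0.39))Traceback (most recent call last):
  File "<stdin>", line 8, in <module>
ValueError: could not broadcast input array from shape (588,400,3) into shape (587,399,3)
```

```bash
python3 -c "
from h import *
plan([(.471,.2457,.015,.003)])"
```

```text
t 19.775 at [0.4678 0.2455 0.1243] q [ 0.34 -0.08  1.93  0.01  1.3   1.9 ] open 0.0427
[ 0.42  0.02 10.93] [-0.003  0.009  0.001] rows 1.7
```

```bash
python3 -m handwheel '[[[0.3,-0.1,4],[0,0.008,0]],[[0.3,-0.1,8],[0,0.008,0]],[[0.3,-0.1,10],[0,0.008,0]],[[0.3,-0.1,10.8],[0,0.008,0]],[[0.3,-0.1,10.9],[0,0.008,0]]]' 0 60; python3 -m handwheel '[[[0,0,0],[0,0,0]],[[0,0,0],[0,0,0]],[[0,0,0],[0,0,0]],[[0,0,0],[0,0,0]]]' 1 60;  python3 -m handwheel '[[[0,0,-3],[0,0,0]],[[0,0,-6],[0,0,0]],[[0,0,-10],[0,0,0]],[[0,0,-12],[0,0,0]],[[0,0,-12],[0,0,0]]]'
python3 - <<'E'
from h import *
x,y=st(0,0)
plan([(x,y,.13,-.038)])
im={c:ctrl.get_image(c) for c in ('scene','top')}
from ov import *
s=ctrl.get_obs();p=s['tool_pos']
N=[('divider',p[0],p[1],.003,p[2]-.016)]
a=draw('scene',im['scene'],(230,60,400,310),2.35,N); b=draw('top',im['top'],(145,180,375,300),1.7,N)
o=np.zeros((600,800,3),np.uint8); o[:588,:400]=a; o[:204,402:793]=b[:,:391]; cv2.imwrite('pics/ov3.png',o)
E
```

```text
t: 20.4
tool_pos: [0.4706, 0.2468, 0.016]
tool_rot: [-3.138, -0.004, 0.0]
contact_force: [0.5, -0.1, -0.0]
opening: 0.0427
grip_force: 0.0
t: 20.9
tool_pos: [0.4714, 0.2478, 0.0175]
tool_rot: [-3.137, -0.006, -0.004]
contact_force: [-0.8, -1.3, 5.8]
opening: 0.0083
grip_force: 63.3
t: 21.52
tool_pos: [0.4711, 0.2474, 0.1373]
tool_rot: [-3.136, -0.006, -0.005]
contact_force: [1.3, 0.7, -0.8]
opening: 0.0085
grip_force: 62.3
t 21.525 at [0.4711 0.2474 0.1373] q [ 0.34 -0.1   1.92  0.    1.31  1.91] open 0.0085
[ 5.89 25.23  0.62] [-0.005 -0.003  0.042] rows 4.1
```

View pics/ov3.png

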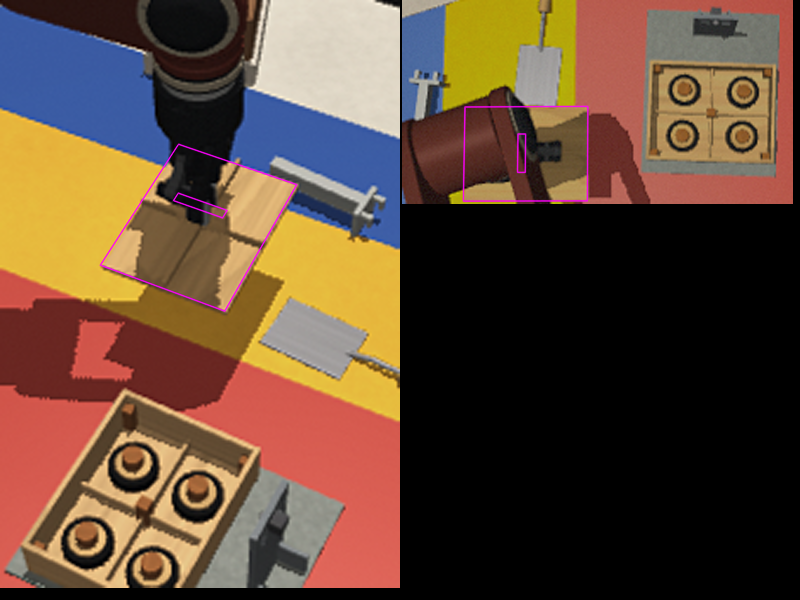

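```bash
python3 -m handwheel '[[[5.9,25.2,0.6],[-0.005,-0.003,0.042]],[[5.9,25.2,0.6],[-0.005,-0.003,0.042]],[[5.9,25.2,0.6],[-0.005,-0.003,0.042]],[[5.9,25.2,0.6],[-0.005,-0.003,0.042]],[[5.9,25.2,0.6],[-0.005,-0.003,0.042]]]'; python3 -m handwheel '[[[0.3,-0.2,2],[0,0.005,0]],[[0.3,-0.2,3.5],[0,0.005,0]],[[0.3,-0.2,4],[0,0.005,0]],[[0.3,-0.2,4],[0,0.005,0]],[[0.3,-0.2,4],[0,0.005,0]]]'
cat > dv.py <<'E'
from h import *
im={c:ctrl.get_image(c) for c in ('scene','top')}
from fit import *
s=ctrl.get_obs();p=s['tool_pos'];print(s['contact_force'])
for c in [('scene',),('scene','top')]:
  for k,a in (('divider',(p[0],p[1],-.038,p[2]-.0175)),('stand',SP)):
    r=fit(k,*a,ims=im,cams=c,tr=2); print(c,k,r)
    if k=='divider': N=[(k,*r[0],a[3])]
    else: N+=[(k,*r[0])]
  c_,s_=np.cos(N[1][3]),np.sin(N[1][3]); d=np.array(N[0][1:3])-N[1][1:3]; print('div in stand',(c_*d[0]+s_*d[1]).round(4),(c_*d[1]-s_*d[0]).round(4),round(N[0][3]-N[1][3],3))
cv2.imwrite('pics/dv.png',draw('scene',im['scene'],(210,190,370,340),3.5,N))
plan([(*st(0,0),.061,-.038)])
E
python3 dv.py
```

```text
t: 22.25
tool_pos: [0.5294, -0.0079, 0.1266]
tool_rot: [3.14, -0.068, -0.011]
contact_force: [-0.4, 0.8, -0.9]
opening: 0.0084
grip_force: 62.3
t: 22.88
tool_pos: [0.5336, -0.0027, 0.0896]
tool_rot: [3.14, -0.059, 0.005]
contact_force: [0.4, 0.4, -1.8]
opening: 0.0083
grip_force: 62.3
[ 0.32952944  0.18349101 -1.74467265]
('scene',) divider (array([ 0.5339, -0.005 , -0.0397]), np.float64(0.54))
('scene',) stand (array([ 0.5334, -0.0014, -0.0766]), np.float64(1.05))
div in stand 0.0008 -0.0036 0.037
('scene', 'top') divider (array([ 0.5336, -0.0052, -0.0347]), np.float64(0.9))
('scene', 'top') stand (array([ 0.5317, -0.0047, -0.0371]), np.float64(0.96))
div in stand 0.0019 -0.0004 0.002
t 22.975 at [ 0.5337 -0.0028  0.0898] q [-0.14 -0.03  1.95 -0.    1.22  1.46] open 0.0081
[-0.28  0.19  2.88] [ 0.001 -0.004  0.   ] rows 0.5
```

View pics/dv.png

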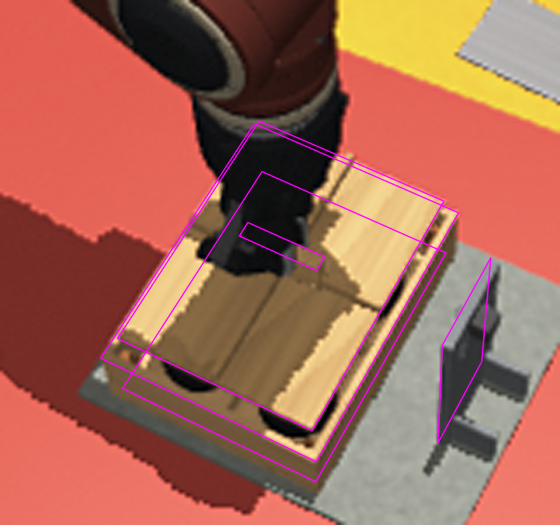

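```bash
python3 -m handwheel '[[[-0.2,0,0],[0,-0.003,0]],[[-0.2,0,0.7],[0,-0.003,0]],[[-0.2,0,1.4],[0,-0.003,0]],[[-0.2,0,1.9],[0,-0.003,0]],[[-0.2,0,2.1],[0,-0.003,0]]]'; python3 -m handwheel '[[[0,0,0.3],[0,0,0]],[[0,0,0.5],[0,0,0]],[[0,0,0.5],[0,0,0]]]'
```

```text
t: 23.6
tool_pos: [0.5308, -0.0028, 0.0671]
tool_rot: [3.14, -0.06, -0.003]
contact_force: [1.5, -0.3, -0.8]
opening: 0.0082
grip_force: 62.3
t: 23.98
tool_pos: [0.5312, -0.0028, 0.0628]
tool_rot: [3.14, -0.06, -0.002]
contact_force: [-0.6, -0.1, -0.9]
opening: 0.0077
grip_force: 62.3
```

```bash
python3 -m handwheel '[[[0,0,0.15],[0,0,0]],[[0,0,0.25],[0,0,0]],[[0,0,0.25],[0,0,0]]]';  python3 -m handwheel '[[[0,0,0],[0,0,0]],[[0,0,0],[0,0,0]],[[0,0,0],[0,0,0]]]' 0 40; python3 -m handwheel '[[[0,0,-4],[0,0,0]],[[0,0,-9],[0,0,0]],[[0,0,-9.5],[0,0,0]]]'
python3 - <<'E'
from h import *
plan([(.44,-.265,.14,-.695)])
E
```

```text
t: 24.35
tool_pos: [0.5314, -0.0029, 0.0606]
tool_rot: [3.14, -0.06, -0.001]
contact_force: [-0.5, -0.4, -0.4]
opening: 0.0079
grip_force: 62.4
t: 24.72
tool_pos: [0.5313, -0.0029, 0.0606]
tool_rot: [3.14, -0.06, -0.001]
contact_force: [-0.1, -0.0, 0.1]
opening: 0.0425
grip_force: 0.0
t: 25.1
tool_pos: [0.5343, -0.0032, 0.1606]
tool_rot: [3.139, -0.06, 0.013]
contact_force: [0.4, -0.7, 0.2]
opening: 0.0426
grip_force: 0.0
t 25.1 at [ 0.5343 -0.0032  0.1606] q [-0.14 -0.12  1.9  -0.    1.35  1.46] open 0.0426
[-8.44 26.52  2.04] [-0.001 -0.008  0.657] rows 4.5
```

```bash
python3 -m handwheel '[[[-8.4,26.5,2],[0,-0.005,0.657]],[[-8.4,26.5,2],[0,-0.005,0.657]],[[-8.4,26.5,2],[0,-0.005,0.657]],[[-8.4,26.5,2],[0,-0.005,0.657]],[[-8.4,26.5,2],[0,-0.005,0.657]]]'
python3 - <<'E'
from h import *
print(check([('divider',*SP,.043),('stand',*SP),('block',.440,-.265,-.69),('block',.607,-.279,1.166)]))
plan([(.44,-.265,.12,-.695),(.44,-.265,.01,-.695)])
E
```

```text
t: 25.72
tool_pos: [0.4354, -0.2665, 0.1344]
tool_rot: [2.951, -1.075, -0.011]
contact_force: [0.4, -0.2, 0.1]
opening: 0.0427
grip_force: 0.0
[(array([ 0.5309, -0.0046, -0.0376]), np.float64(0.33)), (array([ 0.5313, -0.0049, -0.035 ]), np.float64(0.77)), (array([ 0.439 , -0.2634, -0.6051]), np.float64(0.75)), (array([ 0.6078, -0.2783,  1.1709]), np.float64(0.41))]
t 25.825 at [ 0.4356 -0.2663  0.1344] q [-0.69 -0.14  1.96 -0.    1.32  1.58] open 0.0425
[ 0.26 -0.39  1.44] [ 0.003  0.007 -0.004] rows 0.2
[-0. -0. 11.] [0. 0. 0.] rows 1.8
```

```bash
python3 -m handwheel '[[[0.2,-0.3,5],[0.002,0.007,0]],[[0.2,-0.3,9],[0.002,0.007,0]],[[0.2,-0.3,11.5],[0.002,0.007,0]],[[0.2,-0.3,12.3],[0.002,0.007,0]],[[0.2,-0.3,12.3],[0.002,0.007,0]]]' 0 40; python3 -m handwheel '[[[0,0,0],[0,0,0]],[[0,0,0],[0,0,0]],[[0,0,0],[0,0,0]],[[0,0,0],[0,0,0]]]' 1 40;  python3 -m handwheel '[[[0,0,-4],[0,0,0]],[[0,0,-9],[0,0,0]],[[0,0,-14],[0,0,0]],[[0,0,-14],[0,0,0]],[[0,0,-14],[0,0,0]]]'; python3 -c "
from h import *
plan([(*st(-.033,-.046),.15,-.038)])"
```

```text
t: 26.45
tool_pos: [0.4401, -0.2626, 0.0125]
tool_rot: [2.953, -1.069, 0.002]
contact_force: [-0.3, 0.2, 0.3]
opening: 0.0426
grip_force: 0.0
t: 26.95
tool_pos: [0.4412, -0.2641, 0.0144]
tool_rot: [2.952, -1.07, 0.007]
contact_force: [-1.0, 0.3, 7.2]
opening: 0.0206
grip_force: 40.7
t: 27.58
tool_pos: [0.4395, -0.2627, 0.1523]
tool_rot: [2.952, -1.07, 0.002]
contact_force: [0.2, 0.9, -0.8]
opening: 0.0208
grip_force: 40.1
t 27.575 at [ 0.4395 -0.2627  0.1523] q [-0.68 -0.16  1.95 -0.    1.35  1.58] open 0.0208
[ -9.3  -20.02   0.19] [ 0.001 -0.001 -0.657] rows 3.5
```

```bash
python3 -m handwheel '[[[-9.3,-20,0.2],[0,0,-0.657]],[[-9.3,-20,0.2],[0,0,-0.657]],[[-9.3,-20,0.2],[0,0,-0.657]],[[-9.3,-20,0.2],[0,0,-0.657]],[[-9.3,-20,0.2],[0,0,-0.657]]]';  python3 -c "
from h import *
plan([(*st(-.033,-.046),.064,-.038)])"
```

```text
t: 28.2
tool_pos: [0.4953, -0.0476, 0.1479]
tool_rot: [3.14, -0.054, -0.005]
contact_force: [-0.4, -0.7, -0.3]
opening: 0.0205
grip_force: 40.1
t 28.2 at [ 0.4953 -0.0476  0.1479] q [-0.24 -0.19  1.99 -0.    1.35  1.36] open 0.0205
[0.13 0.17 8.38] [0.001 0.003 0.003] rows 1.3
```

```bash
python3 -m handwheel '[[[0.1,0.2,3],[0,0,0]],[[0.1,0.2,5.5],[0,0.003,0]],[[0.1,0.2,7.5],[0,0.003,0]],[[0.1,0.2,8.3],[0,0.003,0]],[[0.1,0.2,8.4],[0,0.003,0]]]'; python3 -m handwheel '[[[0,0,0],[0,0,0]],[[0,0,0],[0,0,0]],[[0,0,0],[0,0,0]]]' 0.1 40; python3 -m handwheel '[[[0,0,-4],[0,0,0]],[[0,0,-9],[0,0,0]],[[0,0,-9.5],[0,0,0]]]'; python3 -c "
from h import *
plan([(.4341,-.3486,.14,-.846)])
print(check([('block',.4341,-.3486,-.846),('block',*st(-.033,-.046),-.038,.048)]))"
```

```text
t: 28.82
tool_pos: [0.4967, -0.0525, 0.0654]
tool_rot: [3.139, -0.062, 0.003]
contact_force: [0.1, 0.6, 0.4]
opening: 0.0209
grip_force: 40.1
t: 29.2
tool_pos: [0.4981, -0.0521, 0.0671]
tool_rot: [3.139, -0.06, 0.009]
contact_force: [0.2, -0.7, 0.3]
opening: 0.0384
grip_force: 0.0
t: 29.58
tool_pos: [0.5001, -0.0525, 0.1668]
tool_rot: [3.137, -0.06, 0.021]
contact_force: [-0.2, -0.4, -0.0]
opening: 0.0386
grip_force: 0.0
t 29.575 at [ 0.5001 -0.0525  0.1668] q [-0.25 -0.21  1.97 -0.    1.37  1.36] open 0.0386
[-5.51 29.83  2.72] [-0.002 -0.014  0.808] rows 4.9
[(array([ 0.4339, -0.3486, -0.8396]), np.float64(0.29)), (array([ 0.4961, -0.0426, -0.0497]), np.float64(1.3))]
```

```bash
python3 -m handwheel '[[[-5.5,29.8,2.7],[0,-0.01,0.808]],[[-5.5,29.8,2.7],[0,-0.01,0.808]],[[-5.5,29.8,2.7],[0,-0.01,0.808]],[[-5.5,29.8,2.7],[0,-0.01,0.808]],[[-5.5,29.8,2.7],[0,-0.01,0.808]]]' 0
python3 - <<'E'
from h import *
print(check([('block',*st(-.033,-.046),-.038,.048),('block',.607,-.279,1.166)]))
plan([(.434,-.3486,.012,-.842)])
E
```

```text
t: 30.3
tool_pos: [0.4291, -0.3487, 0.1322]
tool_rot: [-2.861, 1.294, 0.013]
contact_force: [-0.0, -1.0, -0.1]
opening: 0.0427
grip_force: 0.0
[(array([ 0.4972, -0.0555, -0.0388]), np.float64(0.62)), (array([ 0.5659, -0.3105,  0.4856]), np.float64(1.15))]
t 30.4 at [ 0.4284 -0.3508  0.132 ] q [-0.82 -0.03  1.87 -0.    1.31  1.61] open 0.0427
[ 0.31 -0.61 12.  ] [ 0.004  0.008 -0.01 ] rows 1.9
```

```bash
python3 -m handwheel '[[[0.3,-0.5,5],[0.004,0.008,-0.01]],[[0.3,-0.5,9],[0.004,0.008,-0.01]],[[0.3,-0.5,11],[0.004,0.008,-0.01]],[[0.3,-0.5,12],[0.004,0.008,-0.01]],[[0.3,-0.5,12],[0.004,0.008,-0.01]]]' 0 40; python3 -m handwheel '[[[0,0,0],[0,0,0]],[[0,0,0],[0,0,0]],[[0,0,0],[0,0,0]],[[0,0,0],[0,0,0]]]' 1 40;  python3 -m handwheel '[[[0,0,-4],[0,0,0]],[[0,0,-9],[0,0,0]],[[0,0,-14],[0,0,0]],[[0,0,-14],[0,0,0]],[[0,0,-14],[0,0,0]]]'; python3 -c "
from h import *
plan([(*st(-.033,.046),.15,-.038)])
for c in ('scene','top'):
  ctrl.get_image(c); print([(np.round(at(c,b['position'],0),3),round(b['score'],2)) for b in ctrl.landmark_of(c,'block1')])"
```

```text
t: 31.02
tool_pos: [0.4363, -0.3461, 0.0148]
tool_rot: [-2.871, 1.275, -0.006]
contact_force: [0.3, -0.6, 0.5]
opening: 0.0424
grip_force: 0.0
t: 31.52
tool_pos: [0.4373, -0.3474, 0.0167]
tool_rot: [2.87, -1.275, 0.011]
contact_force: [0.3, 0.2, 6.6]
opening: 0.0206
grip_force: 40.4
t: 32.15
tool_pos: [0.4353, -0.3458, 0.1543]
tool_rot: [-2.871, 1.275, -0.005]
contact_force: [0.0, -0.6, -1.1]
opening: 0.0202
grip_force: 39.8
t 32.15 at [ 0.4353 -0.3458  0.1543] q [-0.81 -0.05  1.85  0.    1.34  1.6 ] open 0.0202
[-24.49 -30.81   0.41] [-0.001 -0.003 -0.798] rows 6.3
[(array([ 0.486, -0.036,  0.   ]), 0.95), (array([ 0.562, -0.315,  0.   ]), 0.9), (array([0.509, 0.017, 0.   ]), 0.64), (array([ 0.376, -0.329,  0.   ]), 0.59)]
[(array([ 0.504, -0.056,  0.   ]), 0.78), (array([ 0.571, -0.321,  0.   ]), 0.75), (array([ 0.436, -0.4  ,  0.   ]), 0.63)]
```

```bash
python3 -m handwheel '[[[-12,-15,0],[0,0,-0.4]],[[-12,-15,0],[0,0,-0.4]],[[-12,-15,0],[0,0,-0.4]],[[-12,-15,0],[0,0,-0.4]]]';  python3 -c "
from h import *
plan([(*st(-.033,.046),.15,-.038)])"
```

```text
t: 32.85
tool_pos: [0.4661, -0.153, 0.1532]
tool_rot: [-3.068, 0.672, -0.003]
contact_force: [-0.2, -0.1, -0.4]
opening: 0.0205
grip_force: 39.8
t 32.85 at [ 0.4661 -0.153   0.1532] q [-0.47 -0.22  2.    0.    1.36  1.53] open 0.0205
[ -5.11 -19.17   0.33] [-0.001 -0.002 -0.393] rows 3.2
```

```bash
python3 -m handwheel '[[[-5.1,-19.2,0.3],[0,0,-0.393]],[[-5.1,-19.2,0.3],[0,0,-0.393]],[[-5.1,-19.2,0.3],[0,0,-0.393]],[[-5.1,-19.2,0.3],[0,0,-0.393]],[[-5.1,-19.2,0.3],[0,0,-0.393]]]';  python3 -c "
from h import *
print(check([('block',.566,-.317,.5)]))
plan([(*st(-.033,.046),.066,-.038)])
cv2.imwrite('pics/b3.png',cv2.resize(ctrl.get_image('scene')[200:470,140:440],None,fx=2.2,fy=2.2))"
```

```text
t: 33.48
tool_pos: [0.5013, 0.0387, 0.1508]
tool_rot: [3.139, -0.067, 0.004]
contact_force: [-0.3, -1.0, -0.3]
opening: 0.0204
grip_force: 39.8
[(array([ 0.5643, -0.3119,  0.6031]), np.float64(1.14))]
t 33.575 at [0.5013 0.0376 0.151 ] q [-0.07 -0.18  1.97 -0.    1.35  1.54] open 0.0205
[-0.2 -0.5  8.5] [ 0.002 -0.003 -0.007] rows 1.4
```

View pics/b3.png

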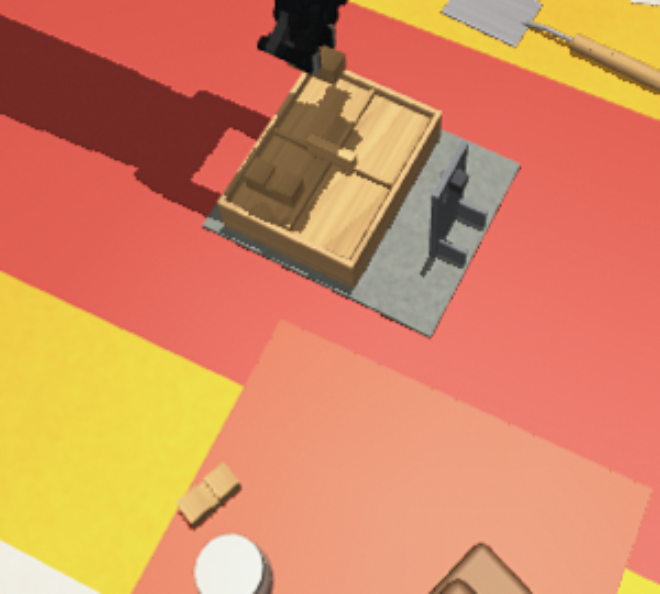

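```bash
python3 -m handwheel '[[[-0.2,-0.4,3],[0,0,0]],[[-0.2,-0.4,5.5],[0,-0.003,-0.007]],[[-0.2,-0.4,7.5],[0,-0.003,-0.007]],[[-0.2,-0.4,8.4],[0,-0.003,-0.007]],[[-0.2,-0.4,8.5],[0,-0.003,-0.007]]]'; python3 -m handwheel '[[[0,0,0],[0,0,0]],[[0,0,0],[0,0,0]],[[0,0,0],[0,0,0]]]' 0.1 40; python3 -m handwheel '[[[0,0,-4],[0,0,0]],[[0,0,-9],[0,0,0]],[[0,0,-9.5],[0,0,0]]]'
python3 - <<'E'
from h import *
r=check([('block',.566,-.317,1.3)]); print(r); b=r[0][0]
plan([(b[0],b[1],.14,b[2])])
E
```

```text
t: 34.25
tool_pos: [0.4997, 0.0422, 0.0661]
tool_rot: [3.14, -0.059, -0.0]
contact_force: [0.3, -0.1, 0.0]
opening: 0.0208
grip_force: 39.8
t: 34.62
tool_pos: [0.5004, 0.0431, 0.0672]
tool_rot: [3.14, -0.057, 0.003]
contact_force: [-0.3, 0.0, -0.2]
opening: 0.0383
grip_force: 0.0
t: 35.0
tool_pos: [0.5028, 0.0431, 0.1668]
tool_rot: [3.139, -0.056, 0.016]
contact_force: [0.6, 0.2, 0.4]
opening: 0.0383
grip_force: 0.0
[(array([ 0.5714, -0.3179,  1.1714]), np.float64(0.39))]
t 35.1 at [0.5005 0.0432 0.1627] q [-0.06 -0.2   1.97 -0.    1.37  1.55] open 0.0386
[ 8.38 35.83  2.34] [ 0.003 -0.002 -1.207] rows 6.5
```

```bash
python3 -m handwheel '[[[4.2,18,1],[0,0,-0.75]],[[4.2,18,1],[0,0,-0.75]],[[4.2,18,1],[0,0,-0.75]],[[4.2,18,1],[0,0,-0.75]],[[4.2,18,1],[0,0,-0.75]]]'
python3 - <<'E'
from h import *
p=[]
for c in ('scene','top'):
    ctrl.get_image(c); r=ctrl.landmark_of(c,'jar')[0]; p.append(r['position']); print(c,r['score'],at(c,r['position'],0))
plan([(.5714,-.3179,.14,1.171)])
E
```

```text
t: 35.72
tool_pos: [0.5339, -0.1392, 0.1489]
tool_rot: [-2.942, -1.097, 0.005]
contact_force: [-0.8, 0.0, 0.7]
opening: 0.0387
grip_force: 0.0
scene 0.66 [ 0.6204615  -0.36599388  0.        ]
top 0.56 [ 0.62273017 -0.37082265  0.        ]
t 35.925 at [ 0.5344 -0.1378  0.15  ] q [-0.39 -0.06  1.86 -0.    1.34  0.47] open 0.0383
[-8.98 16.04  0.99] [-0.002  0.001 -0.458] rows 2.9
```

```bash
python3 -m handwheel '[[[-8.6,16,1],[0,0,-0.458]],[[-8.6,16,1],[0,0,-0.458]],[[-8.6,16,1],[0,0,-0.458]],[[-8.6,16,1],[0,0,-0.458]],[[-8.6,16,1],[0,0,-0.458]]]' 0.2
python3 - <<'E'
from h import *
plan([(.573,-.3142,.014,1.171)])
E
```

```text
t: 36.55
tool_pos: [0.5747, -0.3147, 0.141]
tool_rot: [-2.618, -1.736, 0.001]
contact_force: [-0.6, 1.1, 0.3]
opening: 0.0342
grip_force: 0.0
t 36.55 at [ 0.5747 -0.3147  0.141 ] q [-0.61  0.19  1.62 -0.    1.33 -0.21] open 0.0342
[-1.00e-02 -1.70e-01  1.27e+01] [-0.001  0.     0.   ] rows 2.0
```

```bash
python3 -m handwheel '[[[0,-0.1,5],[0,0,0]],[[0,-0.1,9],[0,0,0]],[[0,-0.1,11.5],[0,0,0]],[[0,-0.1,12.5],[0,0,0]],[[0,-0.1,12.6],[0,0,0]]]' 0.2 40; python3 -m handwheel '[[[0,0,0],[0,0,0]],[[0,0,0],[0,0,0]],[[0,0,0],[0,0,0]],[[0,0,0],[0,0,0]]]' 1 40;  python3 -m handwheel '[[[0,0,-4],[0,0,0]],[[0,0,-9],[0,0,0]],[[0,0,-14],[0,0,0]],[[0,0,-14],[0,0,0]],[[0,0,-14],[0,0,0]]]'; python3 -c "
from h import *
plan([(*st(.033,-.046),.15,-.038)])"
```

```text
t: 37.17
tool_pos: [0.5741, -0.314, 0.0158]
tool_rot: [2.616, 1.738, -0.001]
contact_force: [-1.0, 0.2, -0.6]
opening: 0.0339
grip_force: 0.0
t: 37.67
tool_pos: [0.5751, -0.3159, 0.0174]
tool_rot: [2.615, 1.735, 0.001]
contact_force: [0.4, 0.2, 6.4]
opening: 0.02
grip_force: 40.4
t: 38.3
tool_pos: [0.5736, -0.3149, 0.1551]
tool_rot: [2.617, 1.737, -0.001]
contact_force: [-0.6, 0.3, -0.7]
opening: 0.0205
grip_force: 39.8
t 38.3 at [ 0.5736 -0.3149  0.1551] q [-0.62  0.18  1.61 -0.    1.36 -0.22] open 0.0205
[ 23.79 -11.27   0.49] [0.00e+00 1.00e-03 1.21e+00] rows 6.5
```

```bash
python3 -m handwheel '[[[12,-5.6,0],[0,0,0.8]],[[12,-5.6,0],[0,0,0.8]],[[12,-5.6,0],[0,0,0.8]],[[12,-5.6,0],[0,0,0.8]],[[12,-5.6,0],[0,0,0.8]]]';  python3 -c "
from h import *
plan([(*st(.036,-.046),.15,-.038)])"
```

```text
t: 38.92
tool_pos: [0.5676, -0.1817, 0.1526]
tool_rot: [-3.086, -0.577, 0.006]
contact_force: [-0.3, -1.0, -0.5]
opening: 0.0202
grip_force: 39.8
t 38.925 at [ 0.5676 -0.1817  0.1526] q [-0.43  0.05  1.75 -0.    1.35  0.77] open 0.0202
[  4.47 -12.18   0.28] [-0.001  0.004  0.408] rows 2.2
```

```bash
python3 -m handwheel '[[[4.5,-12.2,0.3],[0,0,0.408]],[[4.5,-12.2,0.3],[0,0,0.408]],[[4.5,-12.2,0.3],[0,0,0.408]],[[4.5,-12.2,0.3],[0,0,0.408]],[[4.5,-12.2,0.3],[0,0,0.408]]]';  python3 -c "
from h import *
plan([(*st(.036,-.046),.0665,-.038)])"
```

```text
t: 39.55
tool_pos: [0.5661, -0.0532, 0.1512]
tool_rot: [3.14, -0.057, -0.002]
contact_force: [0.2, 0.3, -0.0]
opening: 0.0203
grip_force: 39.8
t 39.55 at [ 0.5661 -0.0532  0.1512] q [-0.22 -0.02  1.82 -0.    1.34  1.38] open 0.0203
[-0.07 -0.13  8.47] [0.001 0.002 0.002] rows 1.4
```

```bash
python3 -m handwheel '[[[-0.1,0,3],[0,0,0]],[[-0.1,0,5.5],[0,0,0]],[[-0.1,0,7.5],[0,0,0]],[[-0.1,0,8.3],[0,0,0]],[[-0.1,0,8.5],[0,0,0]]]'; python3 -m handwheel '[[[0,0,0],[0,0,0]],[[0,0,0],[0,0,0]],[[0,0,0],[0,0,0]]]' 0.1 40; python3 -m handwheel '[[[0,0,-4],[0,0,0]],[[0,0,-9],[0,0,0]],[[0,0,-12],[0,0,0]],[[0,0,-12],[0,0,0]]]'
python3 - <<'E'
from h import *
k=check([('keeper',.582,.4147,-.106)]); print(k); x,y,w=k[0][0]
plan([(x-.045*np.cos(w),y-.045*np.sin(w),.15,w)])
E
```

```text
t: 40.17
tool_pos: [0.5658, -0.0531, 0.0673]
tool_rot: [3.14, -0.057, 0.0]
contact_force: [0.3, -0.3, 0.9]
opening: 0.0204
grip_force: 39.8
t: 40.55
tool_pos: [0.5663, -0.0529, 0.0684]
tool_rot: [3.14, -0.057, 0.003]
contact_force: [0.4, -0.2, 0.2]
opening: 0.0385
grip_force: 0.0
t: 41.05
tool_pos: [0.5678, -0.0531, 0.1917]
tool_rot: [3.138, -0.056, 0.013]
contact_force: [-1.3, 0.6, -0.1]
opening: 0.0383
grip_force: 0.0
[(array([ 0.582 ,  0.4148, -0.1021]), np.float64(0.3))]
t 41.15 at [ 0.5654 -0.0526  0.1872] q [-0.22 -0.05  1.79 -0.    1.4   1.38] open 0.0385
[ -4.53 -47.07   3.66] [ 0.001 -0.     0.066] rows 7.6
```

```bash
python3 -m handwheel '[[[-2.2,-23.5,1],[0,0,0.066]],[[-2.2,-23.5,1],[0,0,0.066]],[[-2.2,-23.5,1],[0,0,0.066]],[[-2.2,-23.5,1],[0,0,0.066]],[[-2.2,-23.5,1],[0,0,0.066]]]' 0; python3 -c "
from h import *
plan([(.5373,.4194,.14,-.103)])"
```

```text
t: 41.78
tool_pos: [0.5502, 0.1855, 0.1744]
tool_rot: [3.136, -0.153, -0.006]
contact_force: [-0.4, 0.2, -0.3]
opening: 0.0429
grip_force: 0.0
t 41.775 at [0.5502 0.1855 0.1744] q [ 0.2  -0.01  1.77 -0.    1.38  1.87] open 0.0429
[ -3.54 -23.16   3.41] [0.002 0.004 0.006] rows 3.8
```

```bash
python3 -m handwheel '[[[-3.5,-23.2,3.4],[0,0.004,0.006]],[[-3.5,-23.2,3.4],[0,0.004,0.006]],[[-3.5,-23.2,3.4],[0,0.004,0.006]],[[-3.5,-23.2,3.4],[0,0.004,0.006]],[[-3.5,-23.2,3.4],[0,0.004,0.006]]]' 0
python3 - <<'E'
from h import *
plan([(.5373,.4194,.013,-.103)])
from fit import *
im={c:ctrl.get_image(c) for c in ('scene','top')}
N=[]
for p in [('divider',*SP,.043)]+[('block',*st(a*.033,b*.046),-.038,.048) for a,b in((-1,1),(1,-1),(-1,-1))]:
    r=fit(*p,ims=im); print(p[0],r); N.append((p[0],*r[0],*p[4:]))
cv2.imwrite('pics/bl.png',draw('scene',im['scene'],(220,200,380,350),3.5,N))
E
```

```text
t: 42.4
tool_pos: [0.5397, 0.4183, 0.1398]
tool_rot: [3.133, -0.165, 0.002]
contact_force: [0.3, -0.2, 0.4]
opening: 0.0427
grip_force: 0.0
t 42.4 at [0.5397 0.4183 0.1398] q [ 0.55  0.25  1.55 -0.    1.34  2.23] open 0.0427
[-0.26 -0.13 12.68] [ 0.004 -0.001 -0.002] rows 2.0
divider (array([ 0.5307, -0.0046, -0.0364]), np.float64(0.32))
block (array([ 0.4977,  0.0406, -0.0186]), np.float64(1.21))
block (array([ 0.5631, -0.0561, -0.0248]), np.float64(0.63))
block (array([ 0.497 , -0.0551, -0.048 ]), np.float64(0.62))
```

View pics/bl.png

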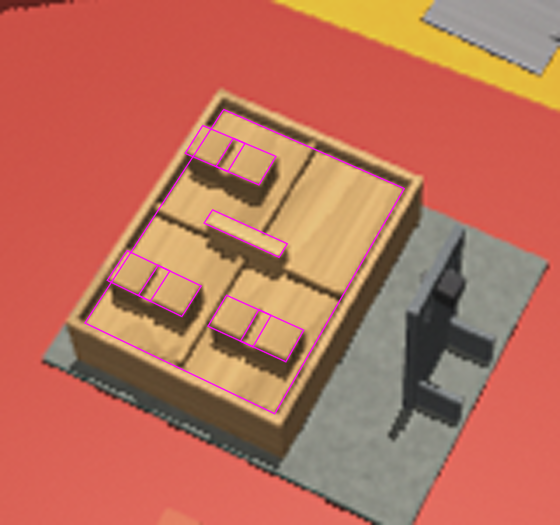

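```bash
python3 -m handwheel '[[[-0.3,-0.1,5],[0,0,0]],[[-0.3,-0.1,9],[0,0,0]],[[-0.3,-0.1,11.5],[0,0,0]],[[-0.3,-0.1,12.4],[0,0,0]],[[-0.3,-0.1,12.5],[0,0,0]]]' 0 100; python3 -m handwheel '[[[0,0,0],[0,0,0]],[[0,0,0],[0,0,0]],[[0,0,0],[0,0,0]],[[0,0,0],[0,0,0]]]' 1 100;  python3 -m handwheel '[[[0,0,-4],[0,0,0]],[[0,0,-9],[0,0,0]],[[0,0,-14],[0,0,0]],[[0,0,-17],[0,0,0]],[[0,0,-17],[0,0,0]]]'
python3 - <<'E'
from h import *
plan([(*st(.033,0),.18,-.038)])
E
```

```text
t: 43.12
tool_pos: [0.5393, 0.4172, 0.0181]
tool_rot: [3.135, -0.172, 0.007]
contact_force: [-0.0, 0.6, 0.4]
opening: 0.0428
grip_force: 0.0
t: 43.62
tool_pos: [0.5401, 0.4191, 0.0203]
tool_rot: [-3.137, 0.17, -0.012]
contact_force: [-0.8, -0.9, 6.2]
opening: 0.0115
grip_force: 100.9
t: 44.25
tool_pos: [0.5394, 0.4197, 0.1916]
tool_rot: [-3.135, 0.169, -0.016]
contact_force: [0.6, 0.5, -1.5]
opening: 0.0116
grip_force: 99.9
t 44.25 at [0.5394 0.4197 0.1916] q [ 0.55  0.21  1.51 -0.    1.41  2.23] open 0.0116
[ 7.01 42.06  1.11] [-0.003 -0.01  -0.07 ] rows 6.8
```

```bash
python3 -m handwheel '[[[3.5,21,0],[0,-0.004,-0.035]],[[3.5,21,0],[0,-0.004,-0.035]],[[3.5,21,0],[0,-0.004,-0.035]],[[3.5,21,0],[0,-0.004,-0.035]],[[3.5,21,0],[0,-0.004,-0.035]]]'
python3 - <<'E'
from h import *
plan([(*st(.035,0),.18,-.038)])
E
```

```text
t: 44.88
tool_pos: [0.5489, 0.2041, 0.1854]
tool_rot: [3.137, -0.12, -0.005]
contact_force: [1.1, 0.8, -1.6]
opening: 0.011
grip_force: 99.9
t 44.875 at [0.5489 0.2041 0.1854] q [ 0.23 -0.    1.75 -0.    1.4   1.88] open 0.011
[ 3.3  20.83  0.58] [ 0.002  0.003 -0.038] rows 3.4
```

```bash
python3 -m handwheel '[[[3.3,20.8,0.5],[0.002,0.003,-0.038]],[[3.3,20.8,0.5],[0.002,0.003,-0.038]],[[3.3,20.8,0.5],[0.002,0.003,-0.038]],[[3.3,20.8,0.5],[0.002,0.003,-0.038]],[[3.3,20.8,0.5],[0.002,0.003,-0.038]]]'; python3 -m handwheel '[[[0,0,3],[0,0,0]],[[0,0,5],[0,0,0]],[[0,0,6.5],[0,0,0]],[[0,0,6.8],[0,0,0]],[[0,0,6.8],[0,0,0]]]'
cat > kp.py <<'E'
from fit import *
im={c:ctrl.get_image(c) for c in ('scene','top')}
s=ctrl.get_obs();p=s['tool_pos'];e=R.from_rotvec(s['tool_rot']).as_matrix();yaw=np.arctan2(e[1,0],e[0,0]);print(p,yaw,e[:,2],s['contact_force'])
z=p[2]-.0203; g=(p[0]+.0427*np.cos(yaw),p[1]+.0427*np.sin(yaw),yaw,z)
M['keeper'][2]=[(0,-.022,.036),(0,-.022,0),(-.006,-.022,0),(-.006,-.022,.036)]
for c in (('scene',),('scene','top')):
    r=fit('keeper',*g,ims=im,cams=c,tr=2); print(c,r)
    S=(.532,-.0048,-.038) if len(c)==1 else SP
    d=r[0][:2]-S[:2]; a=S[2]; print('keeper in stand',(np.cos(a)*d[0]+np.sin(a)*d[1]).round(4),(np.cos(a)*d[1]-np.sin(a)*d[0]).round(4),(r[0][2]-a).round(3),'z',z.round(4))
cv2.imwrite('pics/kp.png',draw('scene',im['scene'],(260,180,420,330),3.5,[('keeper',*r[0],z),('stand',*SP)]))
E
python3 kp.py
```

```text
t: 45.5
tool_pos: [0.5673, -0.0041, 0.1818]
tool_rot: [-3.14, 0.058, -0.002]
contact_force: [-0.0, 0.3, -1.7]
opening: 0.0114
grip_force: 99.9
t: 46.12
tool_pos: [0.5684, -0.0035, 0.116]
tool_rot: [-3.141, 0.055, -0.007]
contact_force: [-1.2, -0.4, -0.7]
opening: 0.0111
grip_force: 99.9
[ 0.56888357 -0.00372429  0.1168262 ] -0.035149112488385224 [ 5.70823709e-03  3.75949275e-04 -9.99983637e-01] [ 0.62558486 -0.28801173 -1.63897446]
('scene',) (array([ 0.6164, -0.0076, -0.0385]), np.float64(0.58))
keeper in stand 0.0844 0.0004 -0.001 z 0.0965
('scene', 'top') (array([ 0.6164, -0.0076, -0.0393]), np.float64(1.05))
keeper in stand 0.0854 0.0003 -0.001 z 0.0965
```

View pics/kp.png

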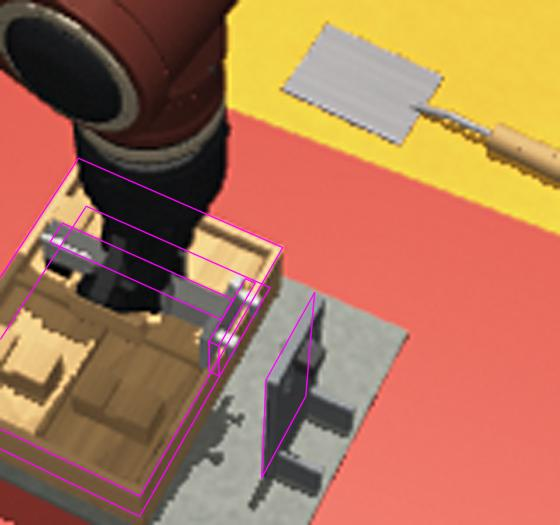

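```bash
python3 -m handwheel '[[[0,0,0.75],[0,0,0]],[[0,0,0.75],[0,0,0]],[[0.6,0,0.75],[0,0,0]],[[1.2,0,0.75],[0,0,0]],[[1.6,0,0.75],[0,0,0]]]'; python3 -c "
from h import *
plan([(.6,-.005,.1093,-.038)])"
```

```text
t: 46.85
tool_pos: [0.5848, -0.0043, 0.1085]
tool_rot: [-3.141, 0.055, -0.007]
contact_force: [0.5, 0.9, -1.6]
opening: 0.0114
grip_force: 99.9
t 46.85 at [ 0.5848 -0.0043  0.1085] q [-0.14  0.06  1.82  0.    1.26  1.47] open 0.0114
[ 1.52  0.01 -0.08] [-0.001 -0.004  0.003] rows 0.2
```

```bash
python3 -m handwheel '[[[0.4,0,-0.05],[0,0,0]],[[0.8,0,-0.05],[0,0,0]],[[1.1,0,-0.05],[0,0,0]],[[1.3,0,-0.05],[0,0,0]]]';python3 -m handwheel '[[[0.2,0,0],[0,0,0]],[[0.35,0,0],[0,0,0]],[[0.35,0,0],[0,0,0]]]'
```

```text
t: 47.35
tool_pos: [0.5973, -0.0047, 0.1088]
tool_rot: [-3.14, 0.055, -0.006]
contact_force: [-0.4, -0.5, -1.3]
opening: 0.0114
grip_force: 99.9
t: 47.72
tool_pos: [0.6007, -0.0049, 0.1088]
tool_rot: [-3.14, 0.055, -0.006]
contact_force: [0.6, -1.3, -1.0]
opening: 0.0115
grip_force: 99.9
```

```bash
python3 -m handwheel '[[[0.2,0,0],[0,0,0]],[[0.2,0,0],[0,0,0]]]';python3 -m handwheel '[[[0.2,0,0],[0,0,0]],[[0.2,0,0],[0,0,0]]]';python3 -m handwheel '[[[0.2,0,0],[0,0,0]],[[0.2,0,0],[0,0,0]]]'
```

```text
t: 47.98
tool_pos: [0.6027, -0.0049, 0.1089]
tool_rot: [-3.141, 0.055, -0.006]
contact_force: [-0.3, 0.2, -1.7]
opening: 0.0112
grip_force: 99.9
t: 48.22
tool_pos: [0.6042, -0.005, 0.1087]
tool_rot: [-3.14, 0.055, -0.004]
contact_force: [-2.7, -0.9, -0.4]
opening: 0.0109
grip_force: 100.2
t: 48.48
tool_pos: [0.6062, -0.005, 0.1085]
tool_rot: [-3.14, 0.055, -0.004]
contact_force: [-3.7, -0.8, -1.3]
opening: 0.0111
grip_force: 100.1
```

```bash
sed -i 's/(260,180,420,330),3.5/(290,200,400,310),5/' kp.py; python3 kp.py
```

```text
[ 0.60626041 -0.00498005  0.10853795] -0.03512880167907212 [ 2.80970360e-03  7.33116057e-04 -9.99995784e-01] [-2.89056203  0.04440823 -1.44972349]
('scene',) (array([ 0.6535, -0.0083, -0.0336]), np.float64(0.71))
keeper in stand 0.1215 0.0011 0.004 z 0.0882
('scene', 'top') (array([ 0.6535, -0.0081, -0.0372]), np.float64(1.11))
keeper in stand 0.1225 0.0013 0.001 z 0.0882
```

View pics/kp.png

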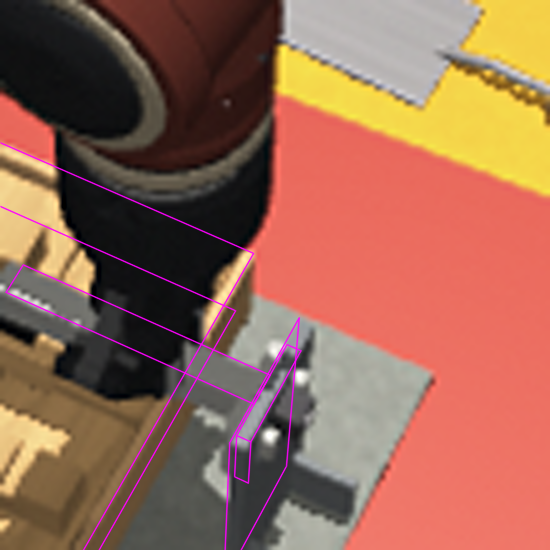

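```bash
for i in 1; do python3 -m handwheel '[[[0.2,0,0],[0,0,0]],[[0.2,0,0],[0,0,0]]]'; python3 -m handwheel '[[[0.15,0,0],[0,0,0]],[[0.15,0,0],[0,0,0]]]'; done
```

```text
t: 48.82
tool_pos: [0.6083, -0.0051, 0.1085]
tool_rot: [-3.14, 0.055, -0.004]
contact_force: [-4.1, 0.5, -1.6]
opening: 0.0112
grip_force: 100.1
t: 49.08
tool_pos: [0.6083, -0.0051, 0.1085]
tool_rot: [-3.14, 0.055, 0.002]
contact_force: [-10.2, 1.2, 2.2]
opening: 0.0113
grip_force: 100.6
```

```bash
python3 -m handwheel '[[[0,0,0.3],[0,0,0]],[[0,0,0.6],[0,0,0]],[[0,0,0.9],[0,0,0]],[[0,0,1.1],[0,0,0]],[[0,0,1.1],[0,0,0]]]'; python3 -m handwheel '[[[0,0,0.1],[0,0,0]],[[0,0,0.1],[0,0,0]]]'
```

```text
t: 49.7
tool_pos: [0.6083, -0.0051, 0.0975]
tool_rot: [-3.14, 0.055, 0.002]
contact_force: [-9.6, 0.1, 2.7]
opening: 0.0117
grip_force: 100.5
t: 49.95
tool_pos: [0.6083, -0.0051, 0.0973]
tool_rot: [-3.14, 0.055, 0.002]
contact_force: [-11.7, -0.3, 5.7]
opening: 0.0114
grip_force: 101.1
```

```bash
python3 -m handwheel '[[[0,0,0.15],[0,0,0]],[[0,0,0.15],[0,0,0]]]'; python3 -m handwheel '[[[0,0,0.1],[0,0,0]],[[0,0,0.1],[0,0,0]],[[0,0,0.1],[0,0,0]]]' 0.2; python3 -m handwheel '[[[0,0,-5],[0,0,0]],[[0,0,-10],[0,0,0]],[[0,0,-12],[0,0,0]],[[-6,0,-12],[0,0,0]],[[-12,0,-12],[0,0,0]]]'; python3 -m handwheel '[[[-8,20,-3],[0,0,0]],[[-8,20,-3],[0,0,0]],[[-8,20,-3],[0,0,0]],[[-8,20,-3],[0,0,0]],[[-8,20,-3],[0,0,0]]]'
python3 - <<'E'
from fit import *
im={c:ctrl.get_image(c) for c in ('scene','top')}
M['keeper'][2]=[(0,-.022,.036),(0,-.022,0),(-.006,-.022,0),(-.006,-.022,.036)]
print(fit('keeper',*st(.118,0),-.038,.077,ims=im,cams=('scene',),tr=2),st(.118,0))
print(fit('keeper',*st(.118,0),-.038,.077,ims=im,tr=2),fit('divider',*SP,.043,ims=im))
cv2.imwrite('pics/end.png',draw('scene',im['scene'],(260,200,410,320),5,[('keeper',*st(.118,0),-.038,.077)]))
E
```

```text
t: 50.2
tool_pos: [0.6083, -0.0051, 0.0972]
tool_rot: [-3.141, 0.055, 0.003]
contact_force: [-16.5, 1.3, 12.9]
opening: 0.0115
grip_force: 102.0
t: 50.58
tool_pos: [0.6109, -0.0053, 0.0947]
tool_rot: [-3.141, 0.055, -0.009]
contact_force: [-0.7, 0.3, 0.2]
opening: 0.0339
grip_force: 0.0
t: 51.2
tool_pos: [0.4886, -0.001, 0.213]
tool_rot: [-3.14, 0.055, -0.004]
contact_force: [-0.6, -0.1, 0.3]
opening: 0.0343
grip_force: 0.0
t: 51.82
tool_pos: [0.402, -0.1995, 0.243]
tool_rot: [-3.14, 0.061, -0.006]
contact_force: [0.1, 0.7, -0.2]
opening: 0.0343
grip_force: 0.0
(array([ 0.651 , -0.0087, -0.0311]), np.float64(0.34)) (np.float64(0.6489148142514253), np.float64(-0.009182920928578569))
(array([ 0.6514, -0.0084, -0.0305]), np.float64(0.34)) (array([ 0.5307, -0.0046, -0.0353]), np.float64(0.38))
```

View pics/end.png

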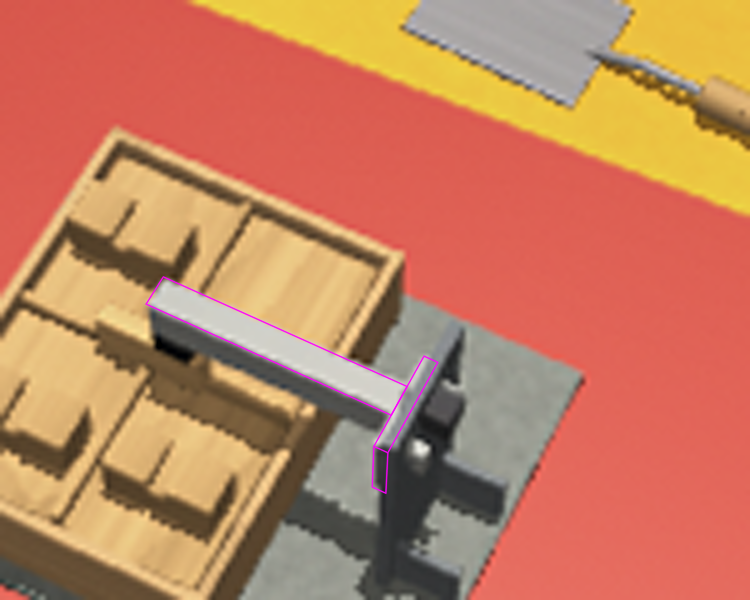

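```bash
python3 -c "
from station import ctrl
print(ctrl.finish_job())"
```

```text
the job is handed in; nothing more can be done
None
```

I packed the kit and handed it in at about 52 s: four wheels, the divider, three blocks and the keeper measured in place by camera and contact force. I could not see the catch itself snap out, I inferred it from the keeper bottoming out at 77 mm, and `finish_job` gave no verdict.

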